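# Lay out a connector kit on its outline pads

## Task

Four bare metal parts of a cable connector stand loose on the assembly bench: lay out the kit by standing each one upright, right way up, on the small black pad that bears its own white outline. Centre each part on its outline, turn the square-based and the oblong part so that their edges run along the outline's edges, and set every part down rather than letting it drop. Leave the little jar of grease in their midst standing where it is.

Things in the scene. Friction and masses are not known exactly. Their poses are not given: they have to be found in the camera images.
- plug: slim round metal plug, standing upright: 28 mm across for its lower 34 mm, 25 mm across above, 54 mm tall, black face on top. Origin: centre of the underside; z up along its axis. 0.08 to 0.17 kg
- collar: plain metal collar (short thick tube) standing on its end: 50 mm outside, 32 mm bore, 40 mm tall. Origin: centre of the underside; z up along its axis. 0.11 to 0.23 kg
- socket: metal panel socket: a square flange 48 x 48 x 10 mm lying on the bench with a round barrel 28 mm across rising from its middle, 44 mm tall in all, black face on top. Origin: centre of the underside; x and y along the edges of the square, z up. Any quarter turn is as good. 0.09 to 0.18 kg
- hood: oblong metal connector hood standing upright: 70 mm long (x) by 32 mm wide (y) for its lower 36 mm, 58 x 26 mm above, 50 mm tall. Origin: centre of the underside; z up. Either way round is as good. 0.13 to 0.27 kg
- pad_plug: fixed black rubber pad, 84 x 84 mm, 6 mm thick, with a small white disc 32 mm across in its middle: the plug's outline. Origin: centre of the underside (6 mm below the flat top); x, y along the pad's edges, z up
- pad_collar: fixed black pad like the others (84 x 84 x 6 mm) with a white ring, 54 mm outside and 28 mm inside, in its middle: the collar's outline. Origin: centre of the underside; x, y along the pad's edges, z up
- pad_socket: fixed black pad like the others (84 x 84 x 6 mm) with a white square 52 x 52 mm in its middle, edges parallel to the pad's: the socket's outline. Origin: centre of the underside; x, y along the pad's edges, z up
- pad_hood: fixed black pad like the others (84 x 84 x 6 mm) with a white oblong 74 mm (x) by 36 mm (y) in its middle: the hood's outline. Origin: centre of the underside; x along the oblong, z up
- grease_jar: small amber glass jar with a black cap, 38 mm across, 36 mm tall, standing loose near the middle of the working area, not part of the kit. Origin: centre of the underside; z up
Things that resemble listed ones, but are neither listed nor needed, are in the scene too. What is shaped like the socket but green or purple is not meant.

How it is judged:
By the outcome, as a careful person would: the job done as asked, in the order asked, and still so for the second after the job is handed in, with the robot touching nothing.
It also fails if it takes over 102 s, if anything falls off the work surface, if the arm or the gripper's body presses on something with over 40 N, if the wrist force passes 120 N, or if a joint passes its speed limit or range.

## Robot

A 6-joint arm with a two-finger parallel gripper is mounted at the origin on the work surface. World frame = base frame: x ahead of the robot, y to its left, z up, the work surface at z = 0. Lengths are in mm, angles in rad, forces in N, time in s.
With the tool pointing down it reaches from about 325 to 775 mm from the base axis. Payload 9.3 kg.
Tool frame: the origin (TCP) lies at the very end of the fingers, on their centre line; the grasp point (between the pads) lies 19 mm behind it (robot.grasp_offset is the distance from the TCP to the grasp point, in mm); z points along the fingers, y is the direction in which the jaws open and shut (so a half turn about z gives the same grasp; the last joint's range is limited). The gripper opens to 85 mm and grips with 20 to 120 N. Pads are 22 mm wide; open, the fingers measure 114 mm over their backs; the gripper's body (76 mm by 85 mm) begins 54 mm behind the grasp point. The pads swing forward as they close: fully open they stand 13 mm farther back than shut.
Start: joints at [-1.426, 0.259, 0.021, 1.334, 0, 1.418], TCP at [161.373, -525.79, 231.279] pointing down, gripper open.
Joint ranges: [-3.04, 3.04], [-0.91, 1.82], [-1.04, 1.36], [-1.92, 1.95], [-1.52, 1.45], [-3.14, 3.14]. Speed limits (rad/s): [2.22, 2.22, 2.79, 3.14, 3.14, 3.14].

## Interface

Orientations are given as a rotation vector (axis times angle).
In Python, from workcell import robot, vision gives the robot as it stands.
- The arm moves only by the shell command python3 -m handwheel 'ROWS' [FORCE]. ROWS is JSON, a list of rows, each an object of numbers: "ax", "ay", "az": the turn, a rotation vector about the tool's x, y, z in degrees; "dx", "dy", "dz": the shift along the tool's x, y, z in m; "hand": the finger opening in m, from 0 to 0.0854. In form: [{"ax": .., "ay": .., "az": .., "dx": .., "dy": .., "dz": .., "hand": ..}, ...]. A call has 1 to 12 rows; each row is the pose to reach, as a shift and turn from the pose commanded when the call began, along the tool's axes at that moment; what a row does not reach only later rows make up. A row lasts 1/10 s, in which the tool goes at most 50 mm and 8.59 degrees, less where a joint would pass 70% of its speed; a pose out of reach is approached as far as the arm can. A call with a gripper value outside its range is refused whole. The fingers move at their own pace and stop on an object; FORCE is the grip in N (left out, the last holds). Time passes only in rows, so rows that repeat a pose let the fingers close. It gives the time, the measured TCP pose, the force and the opening at its end, in the units of the state.
- robot.get_state(): the state, without advancing time (a new reading comes with each control period).
- vision.capture(name): name is "scene" or "top" or "wrist"; returns the picture (384x512x3 uint8, red, green, blue); there is no depth.
- vision.camera_model(name): a dict with "fovy" (degrees; the focal length in pixels is half the picture's height over the tangent of half this angle, whatever the lens; pixels are square), "cx", "cy" (the principal point, pixels), "world_to_cam" (4x4, takes a point from world to camera coordinates); the wrist camera has in their place "hand_eye" (4x4, takes a point from camera to tool coordinates, whose origin is the TCP and whose axes are the flange's). Camera axes: x right, y down, z forward; pixel columns grow to the right and rows downward; lengths in mm; the calibration is good to about 2 mm. A picture is of the moment at which its call begins: read the wrist's pose just before it. camera_model takes no time and is no camera call.
- robot.close_job(): hands the job in, once; it reports no verdict.
The state is a dict: "clock": time; "qpos": joint angles; "joint_velocities": joint speeds; "joint_torque": joint torques, N m; "tcp_pos": TCP position; "tcp_rot": TCP orientation; "force": force on the tool from outside, world axes, zero at the start; "moment": the same for the moment, N m; "gripper_width": finger opening in mm.
Only numpy, scipy, OpenCV 4.12 (cv2) and the standard library are available. Lean on these libraries where they do the work, as an engineer would, in place of code of your own. Each camera call takes 0.05 s, during which the arm holds its last target.

## Working session

There is one attempt and no reset: what is moved stays moved. The work goes in short steps, Python scripts to look and compute and a shell command to move; the robot and the scene stay as the last step left them, time stands still between calls to the robot, and variables do not carry over. Pictures are saved under pics/ and viewed, and the job is handed in when it is done.

```bash
ls; mkdir -p pics
python3 - <<'E'
from workcell import robot, vision
import cv2, numpy as np
s=robot.get_state();print(s)
print(robot.grasp_offset)
for n in ["scene","top","wrist"]:
    im=vision.capture(n);cv2.imwrite(f"pics/{n}0.png",cv2.resize(im[:,:,::-1],(800,600),interpolation=cv2.INTER_CUBIC))
    cv2.imwrite(f"pics/{n}0raw.png",im[:,:,::-1])
    m=vision.camera_model(n);print(n,{k:(np.round(v,4).tolist() if not isinstance(v,str) else v) for k,v in m.items()})
E
```

```text
pics
{'clock': 0.0, 'qpos': array([-1.42561650e+00,  2.59227240e-01,  2.07249152e-02,  1.33372115e+00,
       -1.82752688e-05,  1.41822582e+00]), 'joint_velocities': array([ 2.70759905e-04, -1.70955994e-03,  1.33959176e-04,  7.50673994e-05,
       -4.50318594e-05,  6.96569847e-04]), 'joint_torque': array([ 4.56938687e-04, -5.55644846e+01,  3.44525349e+01,  1.40145430e-02,
       -8.11913446e-05,  9.64041860e-07]), 'tcp_pos': array([ 161.31514288, -525.49446011,  230.63264074]), 'tcp_rot': array([-3.10543064e+00, -4.65767696e-01,  2.04131922e-05]), 'force': array([0.23966369, 0.0485693 , 0.12521968]), 'moment': array([ 0.03992967,  0.02152977, -0.00542274]), 'gripper_width': 85.28378580401727}
18.700000000000003
scene {'fovy': 52.7255, 'cx': 254.9977, 'cy': 199.3945, 'world_to_cam': [[0.3269, 0.9449, 0.0147, -146.4203], [0.738, -0.2456, -0.6285, -360.3253], [-0.5903, 0.2163, -0.7777, 1325.1298], [0.0, 0.0, 0.0, 1.0]]}
top {'fovy': 57.7718, 'cx': 254.738, 'cy': 186.3262, 'world_to_cam': [[0.0189, -0.9998, -0.0117, -20.459], [-0.9938, -0.0175, -0.1099, 499.427], [0.1097, 0.0137, -0.9939, 1020.116], [0.0, 0.0, 0.0, 1.0]]}
wrist {'fovy': 69.3849, 'cx': 254.9531, 'cy': 188.073, 'hand_eye': [[0.0019, -0.9587, -0.2846, 72.2921], [1.0, 0.0019, 0.0004, 0.4573], [0.0002, -0.2846, 0.9587, -142.7171], [0.0, 0.0, 0.0, 1.0]]}
```

View pics/top0.png

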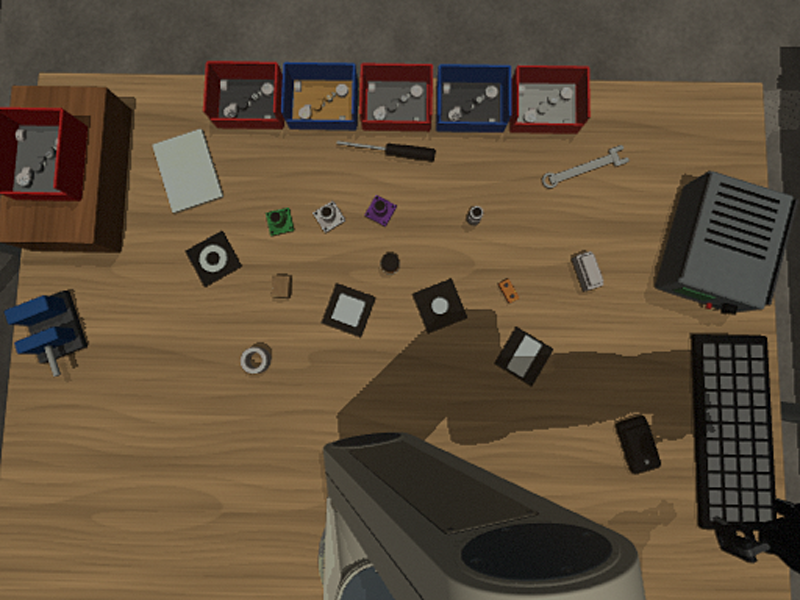

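View pics/scene0.png

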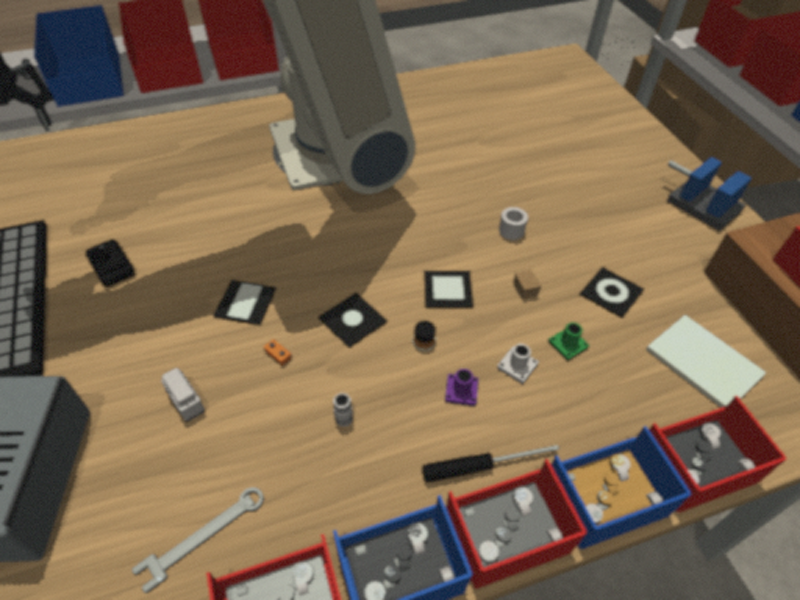

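View pics/wrist0.png

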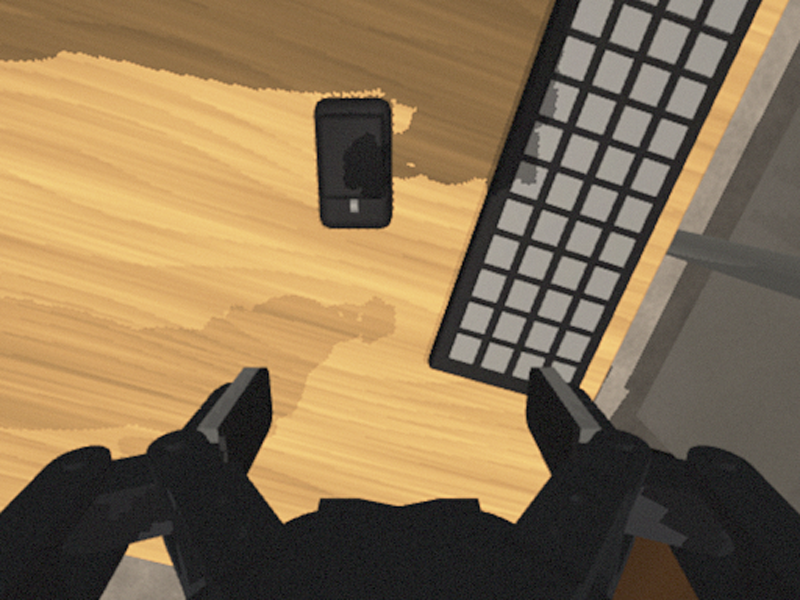

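```bash
cat > h.py <<'E'
import cv2, numpy as np
from scipy.spatial.transform import Rotation as R
from workcell import robot, vision
def f(m): return 192/np.tan(np.radians(m["fovy"])/2)
def cam(name,s=None):
    m=vision.camera_model(name)
    if name!="wrist":
        T=np.linalg.inv(np.array(m["world_to_cam"]))
    else:
        s=s or robot.get_state()
        W=np.eye(4);W[:3,:3]=R.from_rotvec(s["tcp_rot"]).as_matrix();W[:3,3]=s["tcp_pos"]
        T=W@np.array(m["hand_eye"])
    return T,f(m),m["cx"],m["cy"]
def p2w(c,u,v,z):
    T,F,cx,cy=c
    d=T[:3,:3]@np.array([(u-cx)/F,(v-cy)/F,1.]);o=T[:3,3]
    return o+d*(z-o[2])/d[2]
def w2p(c,p):
    T,F,cx,cy=c
    q=np.linalg.inv(T)@np.append(p,1.)
    return np.array([cx+F*q[0]/q[2],cy+F*q[1]/q[2]])
def crop(im,x0,y0,w,h,k,fn):
    c=cv2.resize(im[y0:y0+h,x0:x0+w],None,fx=k,fy=k,interpolation=cv2.INTER_CUBIC)
    cv2.imwrite(fn,c)
E
python3 - <<'E'
from h import *
im=cv2.imread("pics/top0raw.png")
crop(im,110,110,160,140,5,"pics/c1.png")
crop(im,240,110,160,140,5,"pics/c2.png")
E
```

```text
(no output)
```

View pics/c1.png

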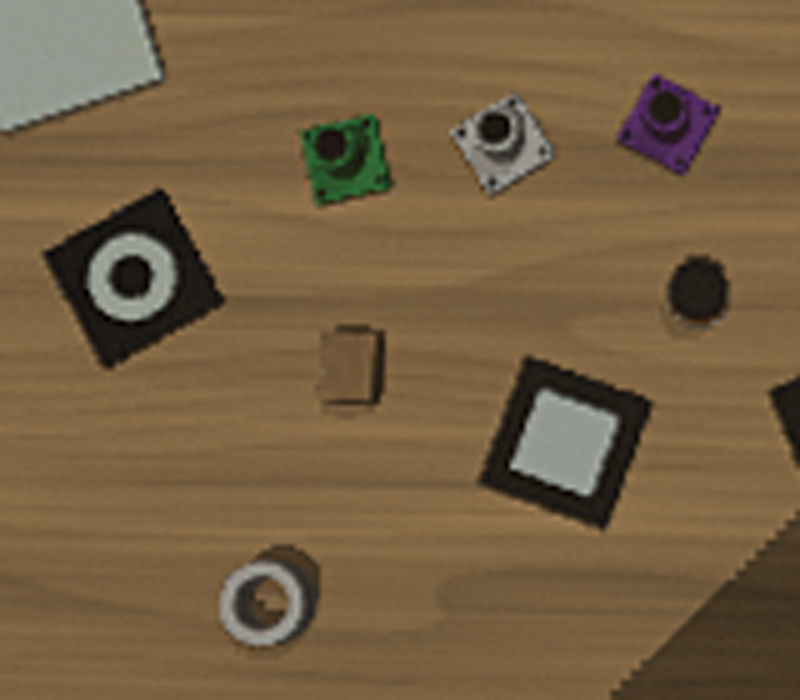

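View pics/c2.png

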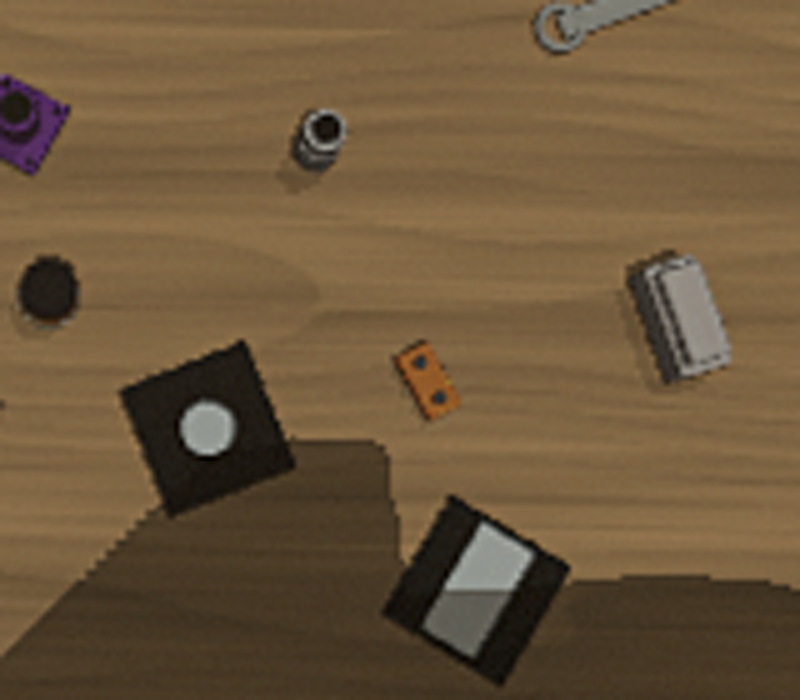

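Run:
```python
from h import *
c=cam("top")
def P(x,y,z,x0): return p2w(c,x0+(x+.5)/5-.5,110+(y+.5)/5-.5,z)[:2]
def poly(n,pts,z,x0):
    q=np.array([P(x,y,z,x0) for x,y in pts]);e=np.roll(q,-1,0)-q
    print(n,q.mean(0).round(1),np.linalg.norm(e,axis=1).round(1),np.degrees(np.arctan2(e[:,1],e[:,0])).round(1))
poly("pcollar",[(162,190),(224,300),(110,368),(44,254)],6,110);print(P(132,277,6,110))
poly("psock",[(527,356),(652,403),(605,529),(480,482)],6,110)
poly("pplug",[(243,341),(295,466),(170,517),(121,391)],6,240);print(P(208,428,6,240))
poly("phood",[(452,495),(570,568),(502,686),(384,612)],6,240)
poly("phoodwhite",[(484,521),(536,556),(474,657),(421,626)],6,240)
poly("socket",[(514,94),(554,154),(492,196),(450,133)],10,110)
poly("hoodtop",[(665,268),(694,256),(731,354),(698,367)],50,240)
print("collar",P(262,603,40,110),"plug",P(326,128,54,240),"jar",P(49,288,36,240),"purple",P(668,124,10,110),"green",P(347,160,10,110))
for s in [robot.get_state()]: print(R.from_rotvec(s["tcp_rot"]).as_matrix().round(3))
```

```text
pcollar [561.8 357. ] [80.8 81.2 84.  82.8] [-148.4  122.5   32.7  -59.7]
[562.21375486 358.9116532 ]
psock [464.2  86.1] [82.6 82.1 81.9 82.5] [-109.6  160.9   70.6  -18.6]
pplug [475.9 -92.1] [83.  82.5 82.7 81.2] [-157.1  113.2   22.1  -66.6]
[476.18581407 -92.55187834]
phood [ 380.8 -256.1] [82.9 82.6 82.7 82.5] [-121.1  149.7   58.8  -30.1]
phoodwhite [ 380.9 -257.2] [37.4 72.  36.5 74.6] [-123.3  148.3   60.6  -31. ]
socket [649.1 130.7] [46.  46.5 48.2 46.7] [-145.4  125.8   34.9  -56.9]
hoodtop [ 546.7 -376.9] [18.8 61.6 21.1 61.4] [ -66.5 -160.6  112.4   17.3]
collar [363.69329063 258.82767694] plug [ 652.4861838  -157.82133801] jar [556.28400383   5.6612905 ] purple [663.61229588  27.87843725] green [637.53222454 227.2612139 ]
[[ 0.956  0.293 -0.   ]
 [ 0.293 -0.956  0.001]
 [ 0.    -0.001 -1.   ]]
```

```bash
cat >> h.py <<'E'
def go(x,y,z,yaw,rows=12):
    """print shift (m, tool axes) and turn (deg) to a tool-down pose with tool x at yaw"""
    s=robot.get_state()
    A=R.from_rotvec(s["tcp_rot"]).as_matrix()
    a=np.radians(yaw);B=np.array([[np.cos(a),np.sin(a),0],[np.sin(a),-np.cos(a),0],[0,0,-1]])
    d=A.T@(np.array([x,y,z])-s["tcp_pos"])/1000
    r=np.degrees(R.from_matrix(A.T@B).as_rotvec())
    print("clock %.1f pos %s yaw %.1f w %.1f F %s"%(s["clock"],s["tcp_pos"].round(1),np.degrees(np.arctan2(A[1,0],A[0,0])),s["gripper_width"],s["force"].round(1)))
    print("d",d.round(4),"a",r.round(1),"rows~",max(np.linalg.norm(d)/.05,np.linalg.norm(r)/8.59).round(1))
E
python3 -c "
from h import *
go(547,-377,130,198)"
```

```text
clock 0.1 pos [ 161.3 -525.6  230.8] yaw 17.1 w 85.2 F [ 0.1 -0.5  1.3]
d [ 0.4123 -0.0288  0.1009] a [-0.000e+00  1.000e-01  1.791e+02] rows~ 20.8
```

```bash
python3 -m handwheel '[{"dx":0.2,"dy":-0.014,"az":-90},{"dx":0.2,"dy":-0.014,"az":-90},{"dx":0.2,"dy":-0.014,"az":-90},{"dx":0.2,"dy":-0.014,"az":-90},{"dx":0.41,"dy":-0.029,"az":-90},{"dx":0.41,"dy":-0.029,"az":-90},{"dx":0.41,"dy":-0.029,"az":-90},{"dx":0.41,"dy":-0.029,"az":-90},{"dx":0.41,"dy":-0.029,"az":-90},{"dx":0.41,"dy":-0.029,"az":-90},{"dx":0.41,"dy":-0.029,"az":-90},{"dx":0.41,"dy":-0.029,"az":-90}]'; python3 -c "
from h import *
go(547,-377,130,198);print(robot.get_state()['qpos'])"
```

```text
clock 0.1 pos [ 161.3 -525.6  230.8] yaw 17.1 w 85.2 F [ 0.1 -0.5  1.3]
d [ 0.4123 -0.0288  0.1009] a [-0.000e+00  1.000e-01  1.791e+02] rows~ 20.8
[-1.42561292e+00  2.59068771e-01  2.09769154e-02  1.33367188e+00
 -2.33522620e-05  1.41821014e+00]invalid input at $[0]: expected keys ax, ay, az, dx, dy, dz, hand
```

```bash
python3 -m handwheel '[{"ax":0,"ay":0,"az":-90,"dx":0.2,"dy":-0.014,"dz":0,"hand":0.085},{"ax":0,"ay":0,"az":-90,"dx":0.2,"dy":-0.014,"dz":0,"hand":0.085},{"ax":0,"ay":0,"az":-90,"dx":0.2,"dy":-0.014,"dz":0,"hand":0.085},{"ax":0,"ay":0,"az":-90,"dx":0.41,"dy":-0.029,"dz":0,"hand":0.085},{"ax":0,"ay":0,"az":-90,"dx":0.41,"dy":-0.029,"dz":0,"hand":0.085},{"ax":0,"ay":0,"az":-90,"dx":0.41,"dy":-0.029,"dz":0,"hand":0.085},{"ax":0,"ay":0,"az":-90,"dx":0.41,"dy":-0.029,"dz":0,"hand":0.085},{"ax":0,"ay":0,"az":-90,"dx":0.41,"dy":-0.029,"dz":0,"hand":0.085},{"ax":0,"ay":0,"az":-90,"dx":0.41,"dy":-0.029,"dz":0,"hand":0.085},{"ax":0,"ay":0,"az":-90,"dx":0.41,"dy":-0.029,"dz":0,"hand":0.085},{"ax":0,"ay":0,"az":-90,"dx":0.41,"dy":-0.029,"dz":0,"hand":0.085},{"ax":0,"ay":0,"az":-90,"dx":0.41,"dy":-0.029,"dz":0,"hand":0.085}]'; python3 -c "
from h import *
go(547,-377,130,198);print(robot.get_state()['qpos'])"
```

```text
clock: 1.35
tcp_pos: [545.0, -377.5, 230.7]
tcp_rot: [-1.865, -2.527, -0.0]
force: [-0.7, 0.3, -0.7]
gripper_width: 85.1
clock 1.4 pos [ 545.  -377.5  230.7] yaw 107.1 w 85.1 F [-0.7  0.3 -0.7]
d [-0.0002  0.0021  0.1007] a [  0.   -0.1 -90.9] rows~ 10.6
[-7.32208508e-01  4.59672770e-01  3.25143571e-01  1.43720699e+00
 -8.65783938e-06  5.39400937e-01]
```

```bash
python3 -m handwheel '[{"ax":0,"ay":0,"az":-91,"dx":0,"dy":0.002,"dz":0.1,"hand":0.085},{"ax":0,"ay":0,"az":-91,"dx":0,"dy":0.002,"dz":0.1,"hand":0.085},{"ax":0,"ay":0,"az":-91,"dx":0,"dy":0.002,"dz":0.1,"hand":0.085},{"ax":0,"ay":0,"az":-91,"dx":0,"dy":0.002,"dz":0.1,"hand":0.085},{"ax":0,"ay":0,"az":-91,"dx":0,"dy":0.002,"dz":0.1,"hand":0.085},{"ax":0,"ay":0,"az":-91,"dx":0,"dy":0.002,"dz":0.1,"hand":0.085},{"ax":0,"ay":0,"az":-91,"dx":0,"dy":0.002,"dz":0.1,"hand":0.085},{"ax":0,"ay":0,"az":-91,"dx":0,"dy":0.002,"dz":0.1,"hand":0.085},{"ax":0,"ay":0,"az":-91,"dx":0,"dy":0.002,"dz":0.1,"hand":0.085},{"ax":0,"ay":0,"az":-91,"dx":0,"dy":0.002,"dz":0.1,"hand":0.085},{"ax":0,"ay":0,"az":-91,"dx":0,"dy":0.002,"dz":0.1,"hand":0.085},{"ax":0,"ay":0,"az":-91,"dx":0,"dy":0.002,"dz":0.1,"hand":0.085}]'
python3 - <<'E'
from h import *
import pickle
s=robot.get_state();im=vision.capture("wrist")[:,:,::-1];pickle.dump((s,im),open("w1.pkl","wb"))
go(547,-377,130,198)
print(w2p(cam("wrist",s),[547,-377,0]))
cv2.imwrite("pics/w1.png",cv2.resize(im,(800,600),interpolation=cv2.INTER_CUBIC))
crop(im,180,100,160,120,5,"pics/w1c.png")
E
```

```text
clock: 2.55
tcp_pos: [546.5, -377.3, 131.2]
tcp_rot: [0.491, -3.103, -0.0]
force: [-0.1, -0.0, 1.3]
gripper_width: 85.1
clock 2.6 pos [ 546.5 -377.3  131.2] yaw -162.2 w 84.9 F [-0.5 -0.1 -0.7]
d [-0.0005  0.0001  0.0012] a [ 0.  -0.  -0.2] rows~ 0.0
[255.32781279 180.40729373]
```

View pics/w1.png

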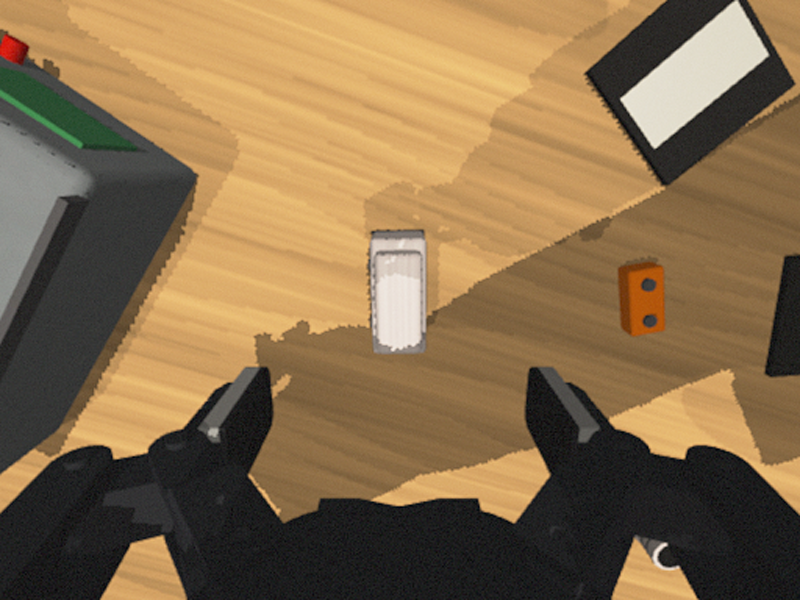

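View pics/w1c.png

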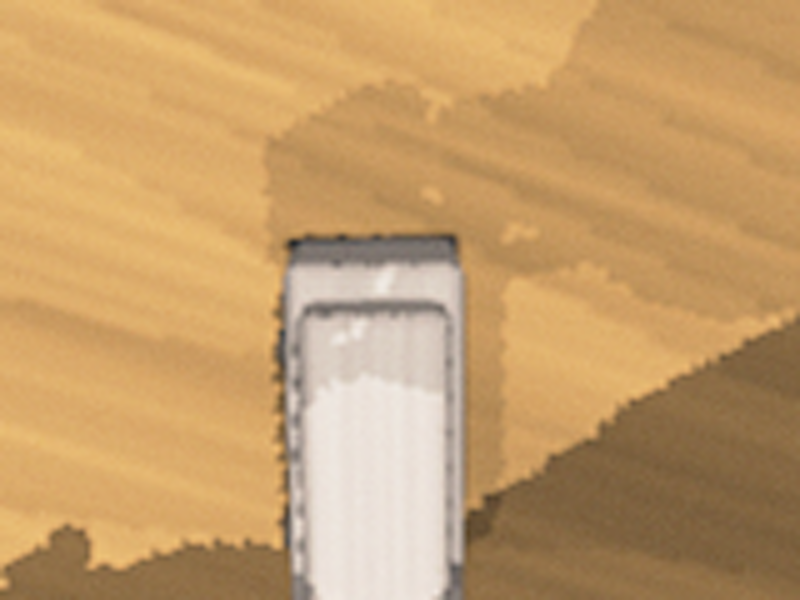

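Run:
```python
from h import *
import pickle
s,im=pickle.load(open("w1.pkl","rb"))
crop(im,220,140,70,90,7,"pics/w1d.png")
```

```text
(no output)
```

View pics/w1d.png

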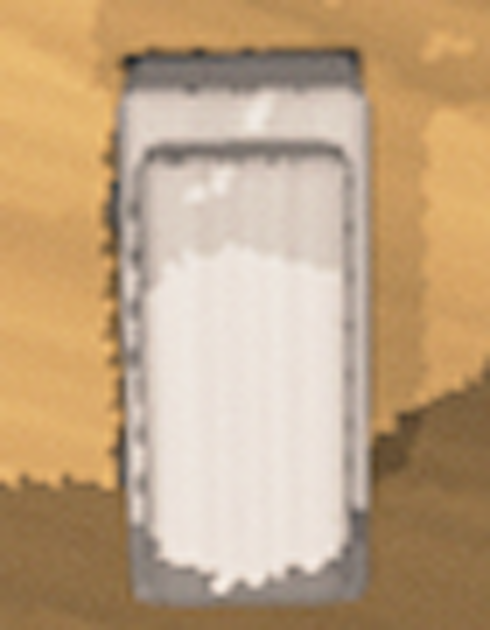

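```bash
cat >> h.py <<'E'
from scipy.optimize import least_squares
def fit(c,loc,pix,x0):
    loc=np.array(loc,float);pix=np.array(pix,float)
    def W(p):
        a=np.radians(p[2]);q=loc.copy();q[:,0]=p[0]+np.cos(a)*loc[:,0]-np.sin(a)*loc[:,1];q[:,1]=p[1]+np.sin(a)*loc[:,0]+np.cos(a)*loc[:,1];return q
    g=lambda p:(np.array([w2p(c,q) for q in W(p)])-pix).ravel()
    r=least_squares(g,x0);print("fit",r.x.round(2),"res",r.fun.round(1));return r.x
E
python3 - <<'E'
from h import *
import pickle
s,im=pickle.load(open("w1.pkl","rb"));c=cam("wrist",s)
k=lambda x,y:(220+(x+.5)/7-.5,140+(y+.5)/7-.5)
# local x along tool x(198): image up = +x ; image right= tool +y = (sin yaw,-cos yaw) -> local -y
loc=[[35,16,36],[35,-16,36],[-35,16,36],[-35,-16,36],[35,16,0],[35,-16,0],[29,13,50],[29,-13,50]]
px=[k(121,88),k(368,88),k(133,603),k(367,603),k(127,52),k(360,52),k(146,148),k(349,148)]
fit(c,loc,px,[547,-377,198])
E
```

```text
fit [ 546.95 -377.47  198.53] res [-0.8 -0.4  1.1 -0.7 -0.5  0.8  0.4  0.6  0.7 -1.  -0.1 -1.2 -1.7  1.
  1.1  0.8]
```

```bash
python3 -c "
from h import *
go(547,-377.5,6,198.5)"; python3 -m handwheel '[{"ax":0,"ay":0,"az":-0.7,"dx":-0.0005,"dy":0,"dz":0.05,"hand":0.085},{"ax":0,"ay":0,"az":-0.7,"dx":-0.0005,"dy":0,"dz":0.095,"hand":0.07},{"ax":0,"ay":0,"az":-0.7,"dx":-0.0005,"dy":0,"dz":0.115,"hand":0.06},{"ax":0,"ay":0,"az":-0.7,"dx":-0.0005,"dy":0,"dz":0.125,"hand":0.06},{"ax":0,"ay":0,"az":-0.7,"dx":-0.0005,"dy":0,"dz":0.125,"hand":0.06},{"ax":0,"ay":0,"az":-0.7,"dx":-0.0005,"dy":0,"dz":0.125,"hand":0.045},{"ax":0,"ay":0,"az":-0.7,"dx":-0.0005,"dy":0,"dz":0.125,"hand":0.035},{"ax":0,"ay":0,"az":-0.7,"dx":-0.0005,"dy":0,"dz":0.125,"hand":0.025},{"ax":0,"ay":0,"az":-0.7,"dx":-0.0005,"dy":0,"dz":0.125,"hand":0.02},{"ax":0,"ay":0,"az":-0.7,"dx":-0.0005,"dy":0,"dz":0.125,"hand":0.02},{"ax":0,"ay":0,"az":-0.7,"dx":-0.0005,"dy":0,"dz":0.125,"hand":0.02}]' 40; python3 -c "
from h import *
go(380.9,-256.5,130,149)"
```

```text
clock 2.6 pos [ 546.5 -377.3  131.2] yaw -162.2 w 84.9 F [-0.5 -0.1 -0.7]
d [-0.0004 -0.0004  0.1252] a [ 0.  -0.  -0.7] rows~ 2.5
clock: 3.7
tcp_pos: [548.0, -377.7, 8.1]
tcp_rot: [-0.511, 3.098, -0.004]
force: [-0.0, -0.3, 7.2]
gripper_width: 31.2
clock 3.7 pos [ 548.  -377.7    8.1] yaw -161.3 w 31.2 F [-0.  -0.3  7.2]
d [ 0.1191  0.1682 -0.1225] a [-0.1  0.1 49.7] rows~ 5.8
```

```bash
python3 -m handwheel '[{"ax":0,"ay":0,"az":0,"dx":0,"dy":0,"dz":0,"hand":0.02},{"ax":0,"ay":0,"az":0,"dx":0,"dy":0,"dz":-0.02,"hand":0.02},{"ax":0,"ay":0,"az":0,"dx":0,"dy":0,"dz":-0.06,"hand":0.02},{"ax":0,"ay":0,"az":0,"dx":0,"dy":0,"dz":-0.1,"hand":0.02},{"ax":0,"ay":0,"az":50,"dx":0.119,"dy":0.168,"dz":-0.124,"hand":0.02},{"ax":0,"ay":0,"az":50,"dx":0.119,"dy":0.168,"dz":-0.124,"hand":0.02},{"ax":0,"ay":0,"az":50,"dx":0.119,"dy":0.168,"dz":-0.124,"hand":0.02},{"ax":0,"ay":0,"az":50,"dx":0.119,"dy":0.168,"dz":-0.124,"hand":0.02},{"ax":0,"ay":0,"az":50,"dx":0.119,"dy":0.168,"dz":-0.124,"hand":0.02},{"ax":0,"ay":0,"az":50,"dx":0.119,"dy":0.168,"dz":-0.124,"hand":0.02},{"ax":0,"ay":0,"az":50,"dx":0.119,"dy":0.168,"dz":-0.124,"hand":0.02},{"ax":0,"ay":0,"az":50,"dx":0.119,"dy":0.168,"dz":-0.124,"hand":0.02}]'
python3 - <<'E'
from h import *
import pickle
s=robot.get_state();im=vision.capture("wrist")[:,:,::-1];pickle.dump((s,im),open("w2.pkl","wb"))
go(380.9,-256.5,130,149)
print(w2p(cam("wrist",s),[381,-256.5,6]))
cv2.imwrite("pics/w2.png",cv2.resize(im,(800,600),interpolation=cv2.INTER_CUBIC))
E
```

```text
clock: 4.9
tcp_pos: [380.7, -256.4, 130.7]
tcp_rot: [0.84, 3.026, -0.001]
force: [0.9, -0.1, -0.6]
gripper_width: 31.3
clock 5.0 pos [ 380.7 -256.4  130.4] yaw 149.0 w 31.5 F [ 0.   0.2 -1.4]
d [-0.0002  0.      0.0004] a [-0.  0. -0.] rows~ 0.0
[255.26283591 181.40716972]
```

View pics/w2.png

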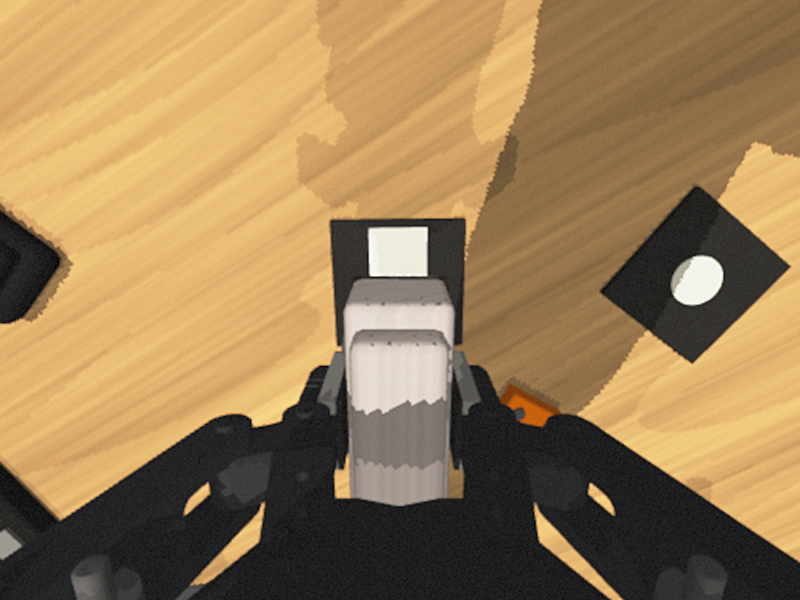

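Run:
```python
from h import *
import pickle
s,im=pickle.load(open("w2.pkl","rb"))
crop(im,200,135,110,100,6,"pics/w2c.png")
```

```text
(no output)
```

View pics/w2c.png

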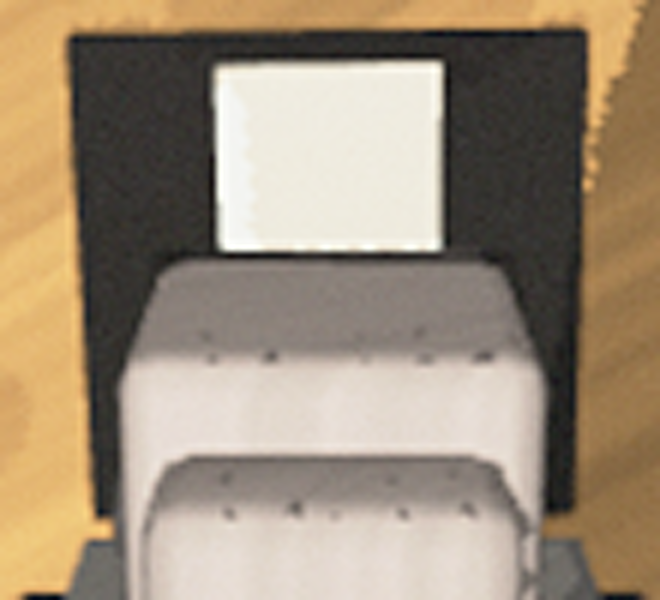

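Run:
```python
from h import *
import pickle
s,im=pickle.load(open("w2.pkl","rb"));c=cam("wrist",s)
k=lambda x,y:(200+(x+.5)/6-.5,135+(y+.5)/6-.5)
loc=[[42,42,6],[42,-42,6],[-42,42,6],[-42,-42,6],[37,18,6],[37,-18,6]]
fit(c,loc,[k(69,37),k(588,31),k(95,512),k(575,510),k(212,64),k(446,61)],[381,-256,149])
z=s["tcp_pos"][2]-8
# hood end edges: centre pts
for zz,x,y,h in [(0,335,264,35),(36,333,358,35),(50,335,515,29)]:
    p=p2w(c,*k(x,y),z+zz);A=R.from_rotvec(s["tcp_rot"]).as_matrix()
    q=A.T@(p-s["tcp_pos"]);print(q.round(1),"centre x",(q[0]-h).round(1))
```

```text
fit [ 381.28 -257.14  149.71] res [-0.6 -0.7  0.8 -0.7 -0.4  1.3  0.2  0.9  0.8 -0.2 -0.8 -0.2]
[32.9  0.   8. ] centre x -2.1
[ 35.2  -0.2 -28. ] centre x 0.2
[ 28.9  -0.  -42. ] centre x -0.1
```

```bash
python3 -c "
from h import *
go(381.2,-257,14.5,149.5)"; python3 -m handwheel '[{"ax":0,"ay":0,"az":-0.5,"dx":-0.001,"dy":0,"dz":0.05,"hand":0.02},{"ax":0,"ay":0,"az":-0.5,"dx":-0.001,"dy":0,"dz":0.09,"hand":0.02},{"ax":0,"ay":0,"az":-0.5,"dx":-0.001,"dy":0.0,"dz":0.108,"hand":0.02},{"ax":0,"ay":0,"az":-0.5,"dx":-0.001,"dy":0.0,"dz":0.111,"hand":0.02},{"ax":0,"ay":0,"az":-0.5,"dx":-0.001,"dy":0.0,"dz":0.113,"hand":0.02},{"ax":0,"ay":0,"az":-0.5,"dx":-0.001,"dy":0.0,"dz":0.113,"hand":0.02},{"ax":0,"ay":0,"az":-0.5,"dx":-0.001,"dy":0.0,"dz":0.113,"hand":0.02}]';python3 -c "
from h import *
go(381.2,-257,14.1,149.5)"
```

```text
clock 5.0 pos [ 380.7 -256.4  130.4] yaw 149.0 w 31.5 F [ 0.   0.2 -1.4]
d [-0.0007 -0.0002  0.1159] a [-0.   0.  -0.5] rows~ 2.3
clock: 5.65
tcp_pos: [381.9, -257.3, 18.3]
tcp_rot: [0.832, 3.028, -0.001]
force: [-0.4, -0.2, -2.0]
gripper_width: 31.5
clock 5.7 pos [ 381.9 -257.3   18.3] yaw 149.3 w 31.5 F [-0.4 -0.2 -2. ]
d [ 0.0008 -0.0001  0.0042] a [-0.   0.1 -0.2] rows~ 0.1
```

```bash
python3 -m handwheel '[{"ax":0,"ay":0,"az":-0.2,"dx":0.0008,"dy":0,"dz":0.0015,"hand":0.02},{"ax":0,"ay":0,"az":-0.2,"dx":0.0008,"dy":0,"dz":0.0025,"hand":0.02},{"ax":0,"ay":0,"az":-0.2,"dx":0.0008,"dy":0,"dz":0.003,"hand":0.02},{"ax":0,"ay":0,"az":-0.2,"dx":0.0008,"dy":0,"dz":0.003,"hand":0.02}]'; python3 -c "
from h import *
go(381.2,-257,14.1,149.5)"
```

```text
clock: 6.05
tcp_pos: [380.7, -256.4, 14.3]
tcp_rot: [0.827, 3.031, -0.0]
force: [-0.3, -0.2, -0.9]
gripper_width: 31.7
clock 6.0 pos [ 380.7 -256.4   14.3] yaw 149.5 w 31.7 F [-0.3 -0.2 -0.9]
d [-0.0008 -0.0003  0.0002] a [-0.  0. -0.] rows~ 0.0
```

```bash
python3 -m handwheel '[{"ax":0,"ay":0,"az":0,"dx":-0.0005,"dy":0,"dz":0.0005,"hand":0.02},{"ax":0,"ay":0,"az":0,"dx":-0.0005,"dy":0,"dz":0.001,"hand":0.02},{"ax":0,"ay":0,"az":0,"dx":-0.0005,"dy":0,"dz":0.001,"hand":0.02}]'; python3 -c "
from h import *
for i in range(3): print(robot.get_state()['tcp_pos'],robot.get_state()['force'])"
```

```text
clock: 6.35
tcp_pos: [380.9, -256.5, 14.0]
tcp_rot: [-0.827, -3.031, 0.001]
force: [-4.0, 3.5, 12.3]
gripper_width: 31.7
[ 380.90014405 -256.49212927   14.01937271] [-3.97429342  3.51242123 12.30075644]
[ 380.90014405 -256.49212927   14.01937271] [-3.97429342  3.51242123 12.30075644]
[ 380.90014405 -256.49212927   14.01937271] [-3.97429342  3.51242123 12.30075644]
```

```bash
python3 -m handwheel '[{"ax":0,"ay":0,"az":0,"dx":0,"dy":0,"dz":-0.0004,"hand":0.033},{"ax":0,"ay":0,"az":0,"dx":0,"dy":0,"dz":-0.0004,"hand":0.036},{"ax":0,"ay":0,"az":0,"dx":0,"dy":0,"dz":-0.0004,"hand":0.045},{"ax":0,"ay":0,"az":0,"dx":0,"dy":0,"dz":-0.0004,"hand":0.06},{"ax":0,"ay":0,"az":0,"dx":0,"dy":0,"dz":-0.0004,"hand":0.06},{"ax":0,"ay":0,"az":0,"dx":0,"dy":0,"dz":-0.02,"hand":0.06},{"ax":0,"ay":0,"az":0,"dx":0,"dy":0,"dz":-0.06,"hand":0.07},{"ax":0,"ay":0,"az":0,"dx":0,"dy":0,"dz":-0.11,"hand":0.08},{"ax":0,"ay":0,"az":0,"dx":0,"dy":0,"dz":-0.13,"hand":0.085},{"ax":0,"ay":0,"az":0,"dx":0,"dy":0,"dz":-0.13,"hand":0.085}]';python3 - <<'E'
from h import *
import pickle
s=robot.get_state();im=vision.capture("wrist")[:,:,::-1];pickle.dump((s,im),open("w3.pkl","wb"))
go(652.5,-157.8,140,166)
crop(im,190,110,120,110,5,"pics/w3c.png")
E
```

```text
clock: 7.35
tcp_pos: [382.3, -257.7, 146.3]
tcp_rot: [0.826, 3.026, -0.004]
force: [1.7, 0.2, -0.5]
gripper_width: 84.9
clock 7.4 pos [ 381.6 -257.1  144.3] yaw 149.5 w 84.5 F [-0.3 -0.3 -0.8]
d [-0.1829  0.2231  0.0047] a [ -0.1   0.2 -16.5] rows~ 5.8
```

View pics/w3c.png

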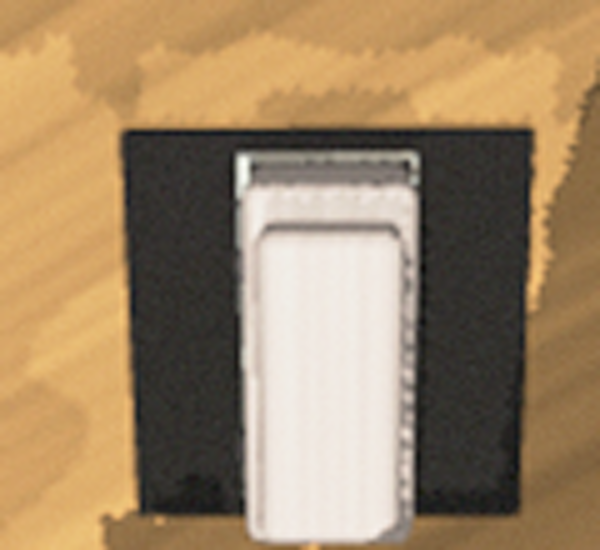

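Run:
```python
from h import *
import pickle
s,im=pickle.load(open("w3.pkl","rb"));c=cam("wrist",s)
crop(im,230,135,50,30,14,"pics/w3d.png");crop(im,230,195,50,30,14,"pics/w3e.png")
k=lambda x,y:(190+(x+.5)/5-.5,110+(y+.5)/5-.5)
loc=[[42,42,6],[42,-42,6],[-42,42,6],[-42,-42,6]]
fit(c,loc,[k(123,131),k(533,129),k(141,514),k(519,512)],[381,-256,149])
loc=[[35,16,42],[35,-16,42],[-35,16,42],[-35,-16,42],[29,13,56],[29,-13,56]]
fit(c,loc,[k(242,186),k(418,186),k(247,542),k(408,542),k(258,230),k(405,230)],[381,-256,149])
```

```text
fit [ 381.37 -257.1   149.89] res [-0.7 -0.5  0.7 -0.5 -0.6  0.6  0.6  0.7]
fit [ 380.4  -256.47  149.19] res [-0.3 -0.9  0.5 -0.6 -0.5  0.9  0.6  1.1 -0.9 -0.2  0.5  0. ]
```

View pics/w3d.png

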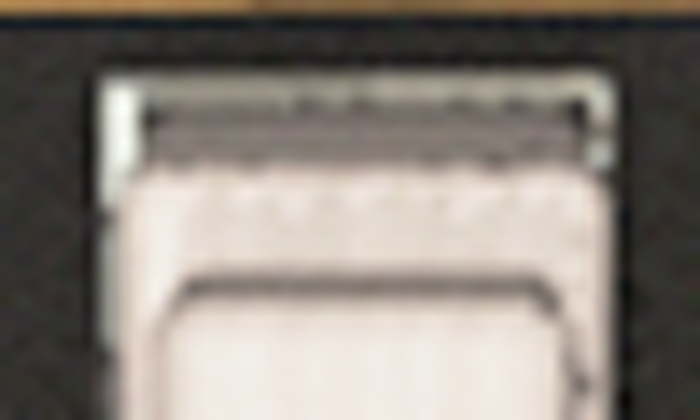

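View pics/w3e.png

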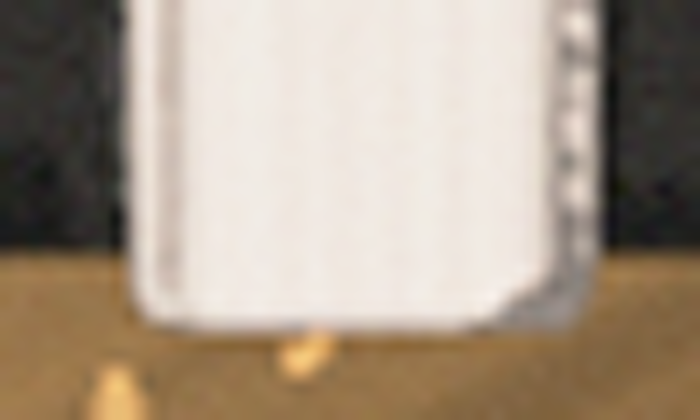

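```bash
python3 -m handwheel '[{"ax":0,"ay":0,"az":-16.5,"dx":-0.183,"dy":0.223,"dz":0.005,"hand":0.085},{"ax":0,"ay":0,"az":-16.5,"dx":-0.183,"dy":0.223,"dz":0.005,"hand":0.085},{"ax":0,"ay":0,"az":-16.5,"dx":-0.183,"dy":0.223,"dz":0.005,"hand":0.085},{"ax":0,"ay":0,"az":-16.5,"dx":-0.183,"dy":0.223,"dz":0.005,"hand":0.085},{"ax":0,"ay":0,"az":-16.5,"dx":-0.183,"dy":0.223,"dz":0.005,"hand":0.085},{"ax":0,"ay":0,"az":-16.5,"dx":-0.183,"dy":0.223,"dz":0.005,"hand":0.085},{"ax":0,"ay":0,"az":-16.5,"dx":-0.183,"dy":0.223,"dz":0.005,"hand":0.085},{"ax":0,"ay":0,"az":-16.5,"dx":-0.183,"dy":0.223,"dz":0.005,"hand":0.085},{"ax":0,"ay":0,"az":-16.5,"dx":-0.183,"dy":0.223,"dz":0.005,"hand":0.085}]';python3 - <<'E'
from h import *
import pickle
s=robot.get_state();im=vision.capture("wrist")[:,:,::-1];pickle.dump((s,im),open("w4.pkl","wb"))
go(652.5,-157.8,140,166)
crop(im,205,120,100,90,6,"pics/w4c.png")
E
```

```text
clock: 8.3
tcp_pos: [650.9, -157.6, 137.0]
tcp_rot: [-0.384, -3.116, -0.001]
force: [0.3, 0.0, -0.4]
gripper_width: 85.3
clock 8.3 pos [ 650.9 -157.9  137.7] yaw 165.9 w 85.0 F [-0.6  0.6  0.2]
d [-0.0015  0.0005 -0.0023] a [ 0.  -0.1 -0.1] rows~ 0.1
```

View pics/w4c.png

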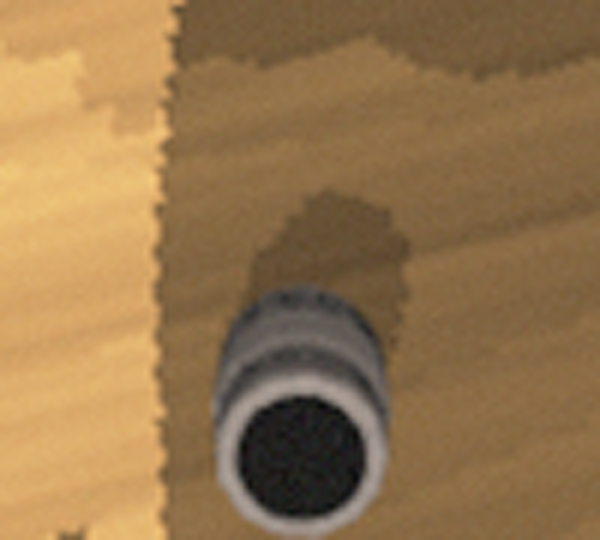

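Run:
```python
from h import *
import pickle
s,im=pickle.load(open("w4.pkl","rb"));c=cam("wrist",s)
k=lambda x,y:(205+(x+.5)/6-.5,120+(y+.5)/6-.5)
p=p2w(c,*k(301,456),54);print(p)
b=p2w(c,*k(302,287),0);a=np.radians(166);print(b-14*np.array([np.cos(a),np.sin(a),0]))
go(p[0],p[1],6,166)
```

```text
[ 652.05043472 -158.35747806   54.        ]
[ 653.02980909 -158.47583468    0.        ]
clock 8.3 pos [ 650.9 -157.9  137.7] yaw 165.9 w 85.0 F [-0.6  0.6  0.2]
d [-0.0014 -0.0002  0.1317] a [ 0.  -0.1 -0.1] rows~ 2.6
```

```bash
python3 -m handwheel '[{"ax":0,"ay":0,"az":0,"dx":-0.0018,"dy":0,"dz":0.05,"hand":0.085},{"ax":0,"ay":0,"az":0,"dx":-0.0018,"dy":0,"dz":0.095,"hand":0.07},{"ax":0,"ay":0,"az":0,"dx":-0.0018,"dy":0,"dz":0.12,"hand":0.06},{"ax":0,"ay":0,"az":0,"dx":-0.0018,"dy":0,"dz":0.13,"hand":0.06},{"ax":0,"ay":0,"az":0,"dx":-0.0018,"dy":0,"dz":0.13,"hand":0.05},{"ax":0,"ay":0,"az":0,"dx":-0.0018,"dy":0,"dz":0.13,"hand":0.04},{"ax":0,"ay":0,"az":0,"dx":-0.0018,"dy":0,"dz":0.13,"hand":0.032},{"ax":0,"ay":0,"az":0,"dx":-0.0018,"dy":0,"dz":0.13,"hand":0.025},{"ax":0,"ay":0,"az":0,"dx":-0.0018,"dy":0,"dz":0.13,"hand":0.018},{"ax":0,"ay":0,"az":0,"dx":-0.0018,"dy":0,"dz":0.13,"hand":0.018},{"ax":0,"ay":0,"az":0,"dx":-0.0018,"dy":0,"dz":0.13,"hand":0.018},{"ax":0,"ay":0,"az":0,"dx":-0.0018,"dy":0,"dz":0.13,"hand":0.018}]' 40; python3 -c "
from h import *
go(476,-92.4,130,166)"
```

```text
clock: 9.55
tcp_pos: [654.7, -158.4, 10.4]
tcp_rot: [0.384, 3.115, -0.002]
force: [-0.7, -0.7, 5.6]
gripper_width: 26.2
clock 9.6 pos [ 654.7 -158.4   10.4] yaw 166.0 w 26.2 F [-0.7 -0.7  5.6]
d [ 0.189   0.0206 -0.1202] a [-0.   0.2 -0. ] rows~ 4.5
```

```bash
python3 -m handwheel '[{"ax":0,"ay":0,"az":0,"dx":0,"dy":0,"dz":0,"hand":0.03},{"ax":0,"ay":0,"az":0,"dx":0,"dy":0,"dz":0,"hand":0.036},{"ax":0,"ay":0,"az":0,"dx":0,"dy":0,"dz":0,"hand":0.036},{"ax":0,"ay":0,"az":0,"dx":0.001,"dy":0,"dz":0.004,"hand":0.036},{"ax":0,"ay":0,"az":0,"dx":0.001,"dy":0,"dz":0.004,"hand":0.036}]';python3 -c "
from h import *
go(652.5,-158.4,4,166)"
```

```text
clock: 10.05
tcp_pos: [652.3, -157.5, 3.5]
tcp_rot: [-0.384, -3.117, -0.0]
force: [0.3, 0.2, 0.0]
gripper_width: 35.8
clock 10.1 pos [ 652.3 -157.5    3.5] yaw 166.0 w 35.8 F [0.3 0.2 0. ]
d [-0.0004 -0.0008 -0.0005] a [ 0.  -0.1 -0. ] rows~ 0.0
```

```bash
python3 -m handwheel '[{"ax":0,"ay":0,"az":0,"dx":0,"dy":0,"dz":0,"hand":0.028},{"ax":0,"ay":0,"az":0,"dx":0,"dy":0,"dz":0,"hand":0.02},{"ax":0,"ay":0,"az":0,"dx":0,"dy":0,"dz":0,"hand":0.018},{"ax":0,"ay":0,"az":0,"dx":0,"dy":0,"dz":0,"hand":0.018},{"ax":0,"ay":0,"az":0,"dx":0,"dy":0,"dz":0,"hand":0.018}]';python3 -c "
from h import *
go(476.2,-92.4,130,166)"
```

```text
clock: 10.55
tcp_pos: [652.8, -157.7, 4.2]
tcp_rot: [-0.384, -3.118, -0.0]
force: [0.2, 0.3, -1.6]
gripper_width: 27.0
clock 10.6 pos [ 652.8 -157.7    4.2] yaw 166.0 w 27.0 F [ 0.2  0.3 -1.6]
d [ 0.1871  0.0205 -0.1258] a [ 0. -0. -0.] rows~ 4.5
```

```bash
python3 -m handwheel '[{"ax":0,"ay":0,"az":0,"dx":0,"dy":0,"dz":-0.015,"hand":0.018},{"ax":0,"ay":0,"az":0,"dx":0,"dy":0,"dz":-0.05,"hand":0.018},{"ax":0,"ay":0,"az":0,"dx":0,"dy":0,"dz":-0.1,"hand":0.018},{"ax":0,"ay":0,"az":0,"dx":0.187,"dy":0.0205,"dz":-0.125,"hand":0.018},{"ax":0,"ay":0,"az":0,"dx":0.187,"dy":0.0205,"dz":-0.125,"hand":0.018},{"ax":0,"ay":0,"az":0,"dx":0.187,"dy":0.0205,"dz":-0.125,"hand":0.018},{"ax":0,"ay":0,"az":0,"dx":0.187,"dy":0.0205,"dz":-0.125,"hand":0.018},{"ax":0,"ay":0,"az":0,"dx":0.187,"dy":0.0205,"dz":-0.125,"hand":0.018},{"ax":0,"ay":0,"az":0,"dx":0.187,"dy":0.0205,"dz":-0.125,"hand":0.018},{"ax":0,"ay":0,"az":0,"dx":0.187,"dy":0.0205,"dz":-0.125,"hand":0.018},{"ax":0,"ay":0,"az":0,"dx":0.187,"dy":0.0205,"dz":-0.125,"hand":0.018}]';python3 - <<'E'
from h import *
import pickle
s=robot.get_state();im=vision.capture("wrist")[:,:,::-1];pickle.dump((s,im),open("w5.pkl","wb"))
go(476.2,-92.4,130,166)
crop(im,190,130,130,120,5,"pics/w5c.png")
E
```

```text
clock: 11.65
tcp_pos: [477.2, -92.8, 129.0]
tcp_rot: [-0.384, -3.118, -0.0]
force: [-0.1, -0.5, -0.7]
gripper_width: 26.7
clock 11.7 pos [477.1 -92.8 128.9] yaw 166.0 w 26.5 F [ 0.1  0.5 -1.1]
d [ 0.0009  0.0002 -0.0011] a [ 0. -0. -0.] rows~ 0.0
```

View pics/w5c.png

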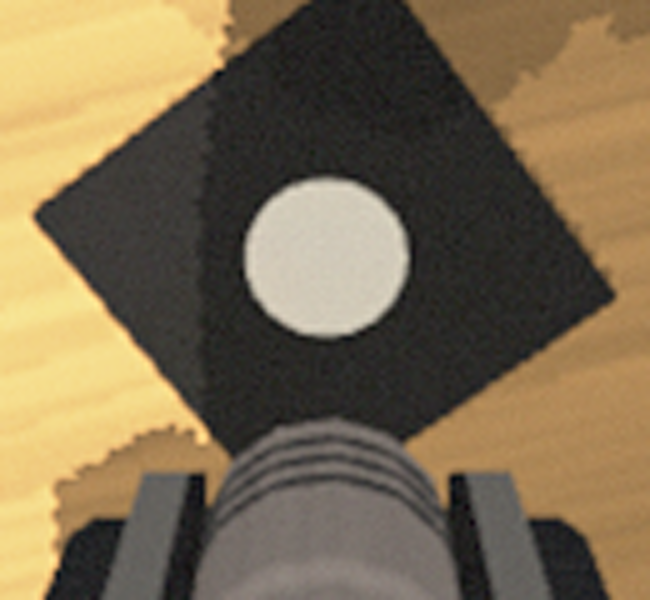

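Run:
```python
from h import *
import pickle
s,im=pickle.load(open("w5.pkl","rb"));c=cam("wrist",s)
k=lambda x,y:(190+(x+.5)/5-.5,130+(y+.5)/5-.5)
p=p2w(c,*k(326.5,257),6);print(p)
A=R.from_rotvec(s["tcp_rot"]).as_matrix()
q=p2w(c,*k(333,418),s["tcp_pos"][2]-4);print((A.T@(q-s["tcp_pos"])).round(1))
go(*p[:2],11,166)
```

```text
[476.36230551 -92.95704503   6.        ]
[13.8  0.4  4. ]
clock 11.7 pos [477.1 -92.8 128.9] yaw 166.0 w 26.5 F [ 0.1  0.5 -1.1]
d [ 0.0006 -0.0003  0.1179] a [ 0. -0. -0.] rows~ 2.4
```

```bash
python3 -m handwheel '[{"ax":0,"ay":0,"az":0,"dx":0.0006,"dy":-0.0004,"dz":0.05,"hand":0.018},{"ax":0,"ay":0,"az":0,"dx":0.0006,"dy":-0.0004,"dz":0.09,"hand":0.018},{"ax":0,"ay":0,"az":0,"dx":0.0006,"dy":-0.0004,"dz":0.11,"hand":0.018},{"ax":0,"ay":0,"az":0,"dx":0.0006,"dy":-0.0004,"dz":0.114,"hand":0.018},{"ax":0,"ay":0,"az":0,"dx":0.0006,"dy":-0.0004,"dz":0.116,"hand":0.018},{"ax":0,"ay":0,"az":0,"dx":0.0006,"dy":-0.0004,"dz":0.116,"hand":0.018},{"ax":0,"ay":0,"az":0,"dx":0.0006,"dy":-0.0004,"dz":0.116,"hand":0.018},{"ax":0,"ay":0,"az":0,"dx":0.0006,"dy":-0.0004,"dz":0.116,"hand":0.018}]';python3 -c "
from h import *
go(476.3,-92.9,10.2,166)"
```

```text
clock: 12.5
tcp_pos: [476.3, -92.9, 14.2]
tcp_rot: [0.384, 3.116, -0.001]
force: [0.0, 0.1, -1.4]
gripper_width: 26.9
clock 12.5 pos [476.3 -92.9  14.2] yaw 166.0 w 26.9 F [ 0.   0.1 -1.4]
d [0.    0.    0.004] a [-0.   0.1 -0. ] rows~ 0.1
```

```bash
python3 -m handwheel '[{"ax":0,"ay":0,"az":0,"dx":0,"dy":0,"dz":0.0015,"hand":0.018},{"ax":0,"ay":0,"az":0,"dx":0,"dy":0,"dz":0.0025,"hand":0.018},{"ax":0,"ay":0,"az":0,"dx":0,"dy":0,"dz":0.003,"hand":0.018},{"ax":0,"ay":0,"az":0,"dx":0,"dy":0,"dz":0.003,"hand":0.018}]'
```

```text
clock: 12.9
tcp_pos: [475.6, -92.7, 10.2]
tcp_rot: [-0.384, -3.118, -0.0]
force: [0.3, -0.1, -1.0]
gripper_width: 26.5
```

```bash
python3 -m handwheel '[{"ax":0,"ay":0,"az":0,"dx":0,"dy":0,"dz":0.0005,"hand":0.018},{"ax":0,"ay":0,"az":0,"dx":0,"dy":0,"dz":0.001,"hand":0.018},{"ax":0,"ay":0,"az":0,"dx":0,"dy":0,"dz":0.001,"hand":0.018}]'
```

```text
clock: 13.2
tcp_pos: [475.7, -92.7, 10.0]
tcp_rot: [0.384, 3.117, -0.0]
force: [-2.3, 1.3, 10.5]
gripper_width: 26.6
```

```bash
python3 -m handwheel '[{"ax":0,"ay":0,"az":0,"dx":0,"dy":0,"dz":-0.0004,"hand":0.029},{"ax":0,"ay":0,"az":0,"dx":0,"dy":0,"dz":-0.0004,"hand":0.032},{"ax":0,"ay":0,"az":0,"dx":0,"dy":0,"dz":-0.0004,"hand":0.04},{"ax":0,"ay":0,"az":0,"dx":0,"dy":0,"dz":-0.0004,"hand":0.055},{"ax":0,"ay":0,"az":0,"dx":0,"dy":0,"dz":-0.0004,"hand":0.06},{"ax":0,"ay":0,"az":0,"dx":0,"dy":0,"dz":-0.02,"hand":0.06},{"ax":0,"ay":0,"az":0,"dx":0,"dy":0,"dz":-0.06,"hand":0.07},{"ax":0,"ay":0,"az":0,"dx":0,"dy":0,"dz":-0.11,"hand":0.08},{"ax":0,"ay":0,"az":0,"dx":0,"dy":0,"dz":-0.13,"hand":0.085},{"ax":0,"ay":0,"az":0,"dx":0,"dy":0,"dz":-0.13,"hand":0.085}]';python3 - <<'E'
from h import *
import pickle
s=robot.get_state();im=vision.capture("wrist")[:,:,::-1];pickle.dump((s,im),open("w6.pkl","wb"))
go(649,131,140,125)
crop(im,205,120,100,100,6,"pics/w6c.png")
E
```

```text
clock: 14.2
tcp_pos: [477.2, -93.3, 142.4]
tcp_rot: [0.383, 3.112, -0.002]
force: [0.3, -1.4, 0.2]
gripper_width: 85.1
clock 14.2 pos [476.3 -92.9 140.4] yaw 166.0 w 85.0 F [-0.4  0.1 -0.6]
d [-0.1132  0.2591  0.0006] a [ 0.   0.2 41. ] rows~ 5.7
```

View pics/w6c.png

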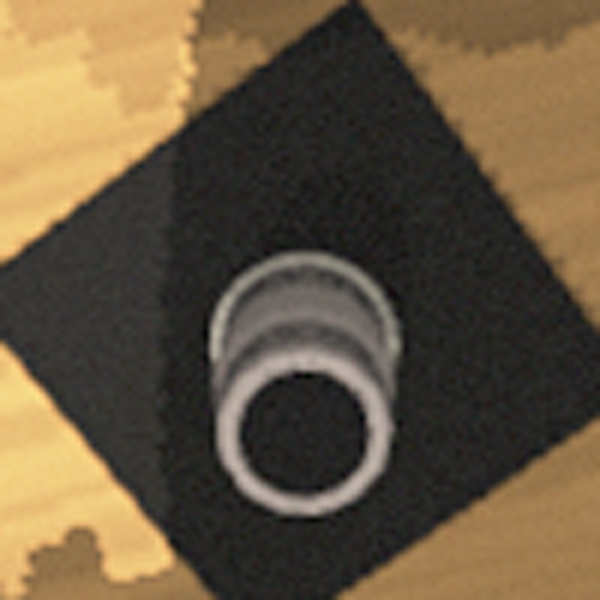

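```bash
python3 -m handwheel '[{"ax":0,"ay":0,"az":41,"dx":-0.113,"dy":0.259,"dz":0.0,"hand":0.085},{"ax":0,"ay":0,"az":41,"dx":-0.113,"dy":0.259,"dz":0.0,"hand":0.085},{"ax":0,"ay":0,"az":41,"dx":-0.113,"dy":0.259,"dz":0.0,"hand":0.085},{"ax":0,"ay":0,"az":41,"dx":-0.113,"dy":0.259,"dz":0.0,"hand":0.085},{"ax":0,"ay":0,"az":41,"dx":-0.113,"dy":0.259,"dz":0.0,"hand":0.085},{"ax":0,"ay":0,"az":41,"dx":-0.113,"dy":0.259,"dz":0.0,"hand":0.085},{"ax":0,"ay":0,"az":41,"dx":-0.113,"dy":0.259,"dz":0.0,"hand":0.085},{"ax":0,"ay":0,"az":41,"dx":-0.113,"dy":0.259,"dz":0.0,"hand":0.085},{"ax":0,"ay":0,"az":41,"dx":-0.113,"dy":0.259,"dz":0.0,"hand":0.085},{"ax":0,"ay":0,"az":41,"dx":-0.113,"dy":0.259,"dz":0.0,"hand":0.085}]';python3 - <<'E'
from h import *
import pickle
s=robot.get_state();im=vision.capture("wrist")[:,:,::-1];pickle.dump((s,im),open("w7.pkl","wb"))
go(649,131,140,125)
cv2.imwrite("pics/w7.png",cv2.resize(im,(800,600),interpolation=cv2.INTER_CUBIC))
crop(im,205,120,100,90,6,"pics/w7c.png")
E
```

```text
clock: 15.25
tcp_pos: [647.4, 130.0, 139.1]
tcp_rot: [-1.453, -2.785, 0.001]
force: [0.1, -0.9, -0.8]
gripper_width: 84.6
clock 15.3 pos [647.6 130.  139.4] yaw 124.9 w 84.7 F [ 0.1 -1.3 -0.3]
d [ 0.      0.0017 -0.0006] a [-0.  -0.  -0.1] rows~ 0.0
```

View pics/w7.png

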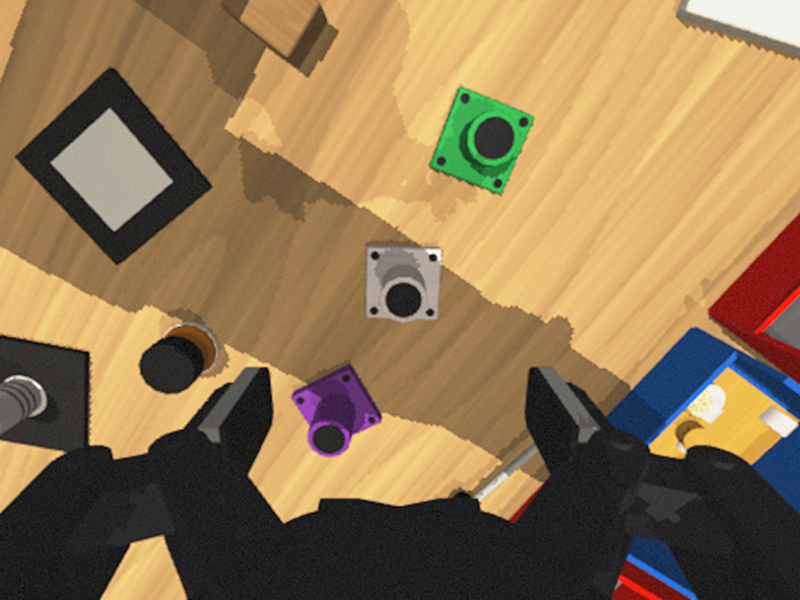

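View pics/w7c.png

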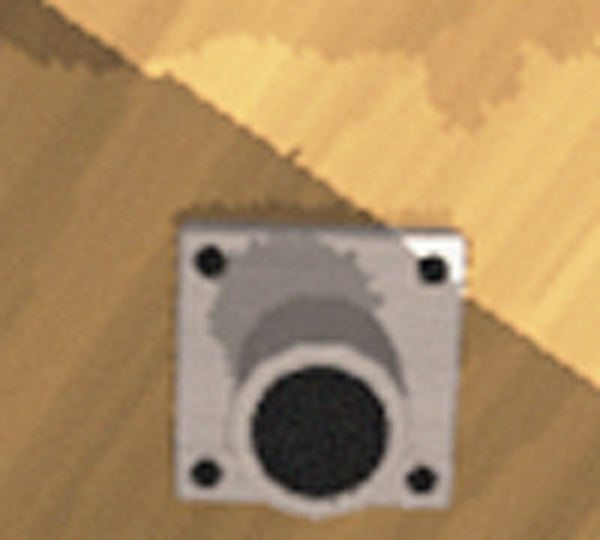

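Run:
```python
from h import *
import pickle
s,im=pickle.load(open("w7.pkl","rb"));c=cam("wrist",s)
k=lambda x,y:(205+(x+.5)/6-.5,120+(y+.5)/6-.5)
loc=[[24,24,10],[24,-24,10],[-24,24,10],[-24,-24,10],[0,0,44]]
p=fit(c,loc,[k(180,227),k(467,235),k(178,497),k(449,505),k(320,431)],[649,131,125])
print(p2w(c,*k(320,431),44))
go(p[0],p[1],14,p[2])
```

```text
fit [650.32 130.38 123.22] res [-0.4 -0.3  0.3 -0.2 -0.5  0.4  0.5  0.5  0.  -0.3]
[650.45437808 130.11892465  44.        ]
clock 15.3 pos [647.6 130.  139.4] yaw 124.9 w 84.7 F [ 0.1 -1.3 -0.3]
d [-0.0013  0.0025  0.1254] a [-0.  -0.   1.7] rows~ 2.5
```

```bash
python3 -m handwheel '[{"ax":0,"ay":0,"az":1.7,"dx":-0.0013,"dy":0.0025,"dz":0.05,"hand":0.085},{"ax":0,"ay":0,"az":1.7,"dx":-0.0013,"dy":0.0025,"dz":0.09,"hand":0.07},{"ax":0,"ay":0,"az":1.7,"dx":-0.0013,"dy":0.0025,"dz":0.115,"hand":0.06},{"ax":0,"ay":0,"az":1.7,"dx":-0.0013,"dy":0.0025,"dz":0.123,"hand":0.05},{"ax":0,"ay":0,"az":1.7,"dx":-0.0013,"dy":0.0025,"dz":0.123,"hand":0.045},{"ax":0,"ay":0,"az":1.7,"dx":-0.0013,"dy":0.0025,"dz":0.123,"hand":0.04},{"ax":0,"ay":0,"az":1.7,"dx":-0.0013,"dy":0.0025,"dz":0.123,"hand":0.036},{"ax":0,"ay":0,"az":1.7,"dx":-0.0013,"dy":0.0025,"dz":0.123,"hand":0.036}]' 40; python3 -c "
from h import *
go(650.4,130.2,14,123.2)"
```

```text
clock: 16.1
tcp_pos: [651.7, 131.6, 17.8]
tcp_rot: [1.492, 2.763, 0.002]
force: [-0.3, -0.5, -0.3]
gripper_width: 35.9
clock 16.1 pos [651.7 131.6  17.8] yaw 123.3 w 35.9 F [-0.3 -0.5 -0.3]
d [-0.0004 -0.0018  0.0038] a [0.1 0.1 0.1] rows~ 0.1
```

```bash
python3 -m handwheel '[{"ax":0,"ay":0,"az":0,"dx":0,"dy":-0.0005,"dz":0.002,"hand":0.036},{"ax":0,"ay":0,"az":0,"dx":0,"dy":-0.0005,"dz":0.002,"hand":0.036},{"ax":0,"ay":0,"az":0,"dx":0,"dy":-0.0005,"dz":0.002,"hand":0.036}]'
python3 - <<'E'
from h import *
import pickle
go(650.4,130.2,14,123.2)
s=robot.get_state();im=vision.capture("wrist")[:,:,::-1]
crop(im,150,160,210,160,3.8,"pics/w8.png")
E
```

```text
clock: 16.4
tcp_pos: [650.5, 131.3, 14.3]
tcp_rot: [-1.493, -2.764, 0.0]
force: [-0.5, 0.6, 0.0]
gripper_width: 36.1
clock 16.4 pos [650.5 131.3  14.3] yaw 123.3 w 36.1 F [-0.5  0.6  0. ]
d [-0.0009 -0.0006  0.0003] a [-0.  -0.   0.1] rows~ 0.0
```

View pics/w8.png

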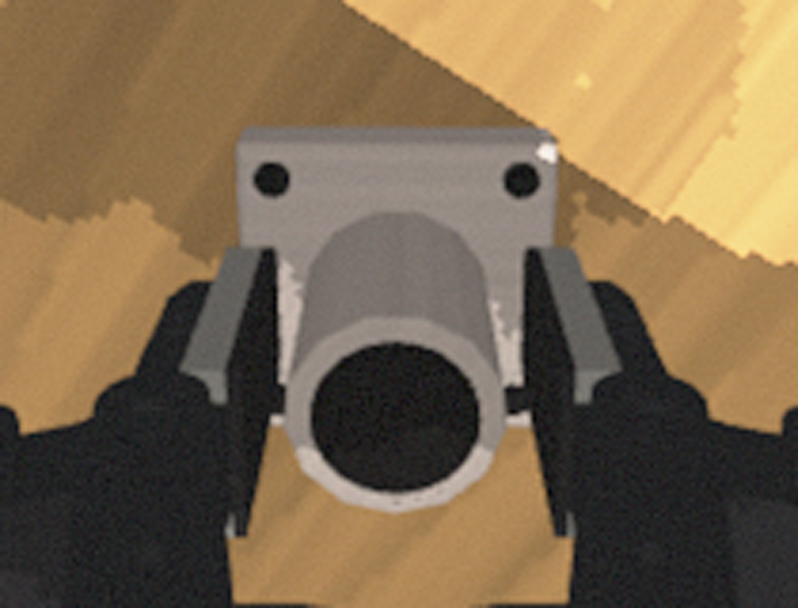

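```bash
python3 -m handwheel '[{"ax":0,"ay":0,"az":0,"dx":-0.0008,"dy":-0.0003,"dz":0,"hand":0.03},{"ax":0,"ay":0,"az":0,"dx":-0.0008,"dy":-0.0003,"dz":0,"hand":0.025},{"ax":0,"ay":0,"az":0,"dx":-0.0008,"dy":-0.0003,"dz":0,"hand":0.02},{"ax":0,"ay":0,"az":0,"dx":-0.0008,"dy":-0.0003,"dz":0,"hand":0.02},{"ax":0,"ay":0,"az":0,"dx":-0.0008,"dy":-0.0003,"dz":0,"hand":0.02}]' 40; python3 -c "
from h import *
go(464.2,86.1,140,161)"
```

```text
clock: 16.95
tcp_pos: [650.8, 130.3, 14.4]
tcp_rot: [1.493, 2.764, 0.0]
force: [0.4, -0.2, 2.2]
gripper_width: 26.9
clock 16.9 pos [650.8 130.3  14.4] yaw 123.3 w 26.9 F [ 0.4 -0.2  2.2]
d [ 0.0653 -0.1803 -0.1256] a [  0.    0.  -37.7] rows~ 4.6
```

```bash
python3 -m handwheel '[{"ax":0,"ay":0,"az":0,"dx":0,"dy":0,"dz":-0.015,"hand":0.02},{"ax":0,"ay":0,"az":0,"dx":0,"dy":0,"dz":-0.05,"hand":0.02},{"ax":0,"ay":0,"az":0,"dx":0,"dy":0,"dz":-0.1,"hand":0.02},{"ax":0,"ay":0,"az":-37.7,"dx":0.065,"dy":-0.18,"dz":-0.125,"hand":0.02},{"ax":0,"ay":0,"az":-37.7,"dx":0.065,"dy":-0.18,"dz":-0.125,"hand":0.02},{"ax":0,"ay":0,"az":-37.7,"dx":0.065,"dy":-0.18,"dz":-0.125,"hand":0.02},{"ax":0,"ay":0,"az":-37.7,"dx":0.065,"dy":-0.18,"dz":-0.125,"hand":0.02},{"ax":0,"ay":0,"az":-37.7,"dx":0.065,"dy":-0.18,"dz":-0.125,"hand":0.02},{"ax":0,"ay":0,"az":-37.7,"dx":0.065,"dy":-0.18,"dz":-0.125,"hand":0.02},{"ax":0,"ay":0,"az":-37.7,"dx":0.065,"dy":-0.18,"dz":-0.125,"hand":0.02},{"ax":0,"ay":0,"az":-37.7,"dx":0.065,"dy":-0.18,"dz":-0.125,"hand":0.02},{"ax":0,"ay":0,"az":-37.7,"dx":0.065,"dy":-0.18,"dz":-0.125,"hand":0.02}]';python3 - <<'E'
from h import *
import pickle
s=robot.get_state();im=vision.capture("wrist")[:,:,::-1];pickle.dump((s,im),open("w9.pkl","wb"))
go(464.2,86.1,140,161)
crop(im,190,130,130,120,5,"pics/w9c.png")
E
```

```text
clock: 18.15
tcp_pos: [465.0, 86.2, 138.8]
tcp_rot: [-0.521, -3.097, 0.0]
force: [-0.4, 0.2, -1.2]
gripper_width: 26.7
clock 18.2 pos [464.9  86.1 138.8] yaw 160.9 w 26.8 F [ 0.1 -0.2 -2.1]
d [ 0.0007 -0.0003 -0.0012] a [-0.  -0.  -0.1] rows~ 0.0
```

View pics/w9c.png

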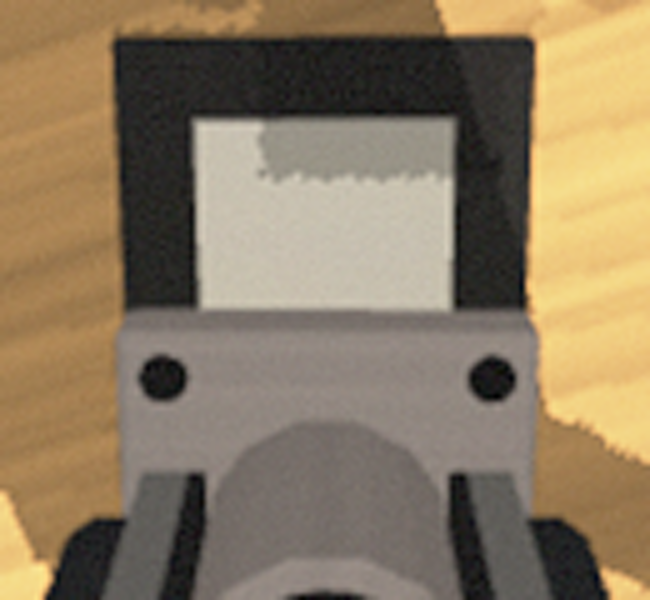

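Run:
```python
from h import *
import pickle
s,im=pickle.load(open("w9.pkl","rb"));c=cam("wrist",s)
k=lambda x,y:(190+(x+.5)/5-.5,130+(y+.5)/5-.5)
fit(c,[[42,42,6],[42,-42,6],[26,26,6],[26,-26,6]],[k(114,38),k(534,38),k(192,118),k(458,117)],[464,86,161])
z=s["tcp_pos"][2]-14.4
p=fit(c,[[24,24,z+10],[24,-24,z+10]],[k(117,333),k(538,333)],[464,86,161])
A=R.from_rotvec(s["tcp_rot"]).as_matrix();print(A.T@(np.array([p[0],p[1],z])-s["tcp_pos"]))
```

```text
fit [463.99  85.8  161.12] res [-0.7 -0.1  0.8 -0.2  0.5  0.1 -0.7  0.2]
fit [465.25  85.93 161.04] res [-0.9  0.   0.9  0. ]
[-0.30979242 -0.14886781 14.39979679]
```

```bash
python3 -m handwheel '[{"ax":0,"ay":0,"az":-0.2,"dx":0.001,"dy":-0.0005,"dz":0.05,"hand":0.02},{"ax":0,"ay":0,"az":-0.2,"dx":0.001,"dy":-0.0005,"dz":0.09,"hand":0.02},{"ax":0,"ay":0,"az":-0.2,"dx":0.001,"dy":-0.0005,"dz":0.11,"hand":0.02},{"ax":0,"ay":0,"az":-0.2,"dx":0.001,"dy":-0.0005,"dz":0.114,"hand":0.02},{"ax":0,"ay":0,"az":-0.2,"dx":0.001,"dy":-0.0005,"dz":0.116,"hand":0.02},{"ax":0,"ay":0,"az":-0.2,"dx":0.001,"dy":-0.0005,"dz":0.116,"hand":0.02},{"ax":0,"ay":0,"az":-0.2,"dx":0.001,"dy":-0.0005,"dz":0.116,"hand":0.02},{"ax":0,"ay":0,"az":-0.2,"dx":0.001,"dy":-0.0005,"dz":0.116,"hand":0.02},{"ax":0,"ay":0,"az":-0.2,"dx":0.001,"dy":-0.0005,"dz":0.116,"hand":0.02}]'; python3 -c "
from h import *
go(463.8,85.6,20.4,161.1)"
```

```text
clock: 19.1
tcp_pos: [463.8, 85.9, 23.9]
tcp_rot: [0.514, 3.098, 0.0]
force: [-0.2, 0.1, -1.7]
gripper_width: 26.8
clock 19.1 pos [463.8  85.9  23.9] yaw 161.2 w 26.8 F [-0.2  0.1 -1.7]
d [-0.0001 -0.0003  0.0035] a [0.  0.1 0.1] rows~ 0.1
```

```bash
python3 -m handwheel '[{"ax":0,"ay":0,"az":0,"dx":0,"dy":0,"dz":0.0015,"hand":0.02},{"ax":0,"ay":0,"az":0,"dx":0,"dy":0,"dz":0.0025,"hand":0.02},{"ax":0,"ay":0,"az":0,"dx":0,"dy":0,"dz":0.003,"hand":0.02},{"ax":0,"ay":0,"az":0,"dx":0,"dy":0,"dz":0.003,"hand":0.02}]'
```

```text
clock: 19.5
tcp_pos: [463.3, 85.9, 20.4]
tcp_rot: [-0.514, -3.099, 0.0]
force: [-1.3, 0.4, 1.6]
gripper_width: 27.0
```

```bash
python3 -m handwheel '[{"ax":0,"ay":0,"az":0,"dx":0,"dy":0,"dz":0.0006,"hand":0.02},{"ax":0,"ay":0,"az":0,"dx":0,"dy":0,"dz":0.0006,"hand":0.02}]'
```

```text
clock: 19.7
tcp_pos: [463.4, 85.9, 20.3]
tcp_rot: [0.514, 3.099, -0.0]
force: [-4.0, -0.6, 10.4]
gripper_width: 26.9
```

Firm contact; release and lift.

```bash
python3 -m handwheel '[{"ax":0,"ay":0,"az":0,"dx":0,"dy":0,"dz":-0.0005,"hand":0.029},{"ax":0,"ay":0,"az":0,"dx":0,"dy":0,"dz":-0.0005,"hand":0.032},{"ax":0,"ay":0,"az":0,"dx":0,"dy":0,"dz":-0.0005,"hand":0.04},{"ax":0,"ay":0,"az":0,"dx":0,"dy":0,"dz":-0.0005,"hand":0.05},{"ax":0,"ay":0,"az":0,"dx":0,"dy":0,"dz":-0.0005,"hand":0.055},{"ax":0,"ay":0,"az":0,"dx":0,"dy":0,"dz":-0.02,"hand":0.055},{"ax":0,"ay":0,"az":0,"dx":0,"dy":0,"dz":-0.06,"hand":0.07},{"ax":0,"ay":0,"az":0,"dx":0,"dy":0,"dz":-0.1,"hand":0.08},{"ax":0,"ay":0,"az":0,"dx":0,"dy":0,"dz":-0.12,"hand":0.085},{"ax":0,"ay":0,"az":0,"dx":0,"dy":0,"dz":-0.12,"hand":0.085}]';python3 - <<'E'
from h import *
import pickle
s=robot.get_state();im=vision.capture("wrist")[:,:,::-1];pickle.dump((s,im),open("w10.pkl","wb"))
go(363.7,258.8,130,200)
crop(im,195,115,120,110,5,"pics/w10c.png")
E
```

```text
clock: 20.7
tcp_pos: [464.9, 85.9, 142.5]
tcp_rot: [0.513, 3.094, 0.001]
force: [-0.0, -1.1, -1.2]
gripper_width: 85.4
clock 20.8 pos [464.1  85.9 140.7] yaw 161.2 w 85.0 F [ 0.1  0.2 -0.5]
d [0.1509 0.1312 0.0104] a [ -0.    0.2 -38.8] rows~ 4.5
```

View pics/w10c.png

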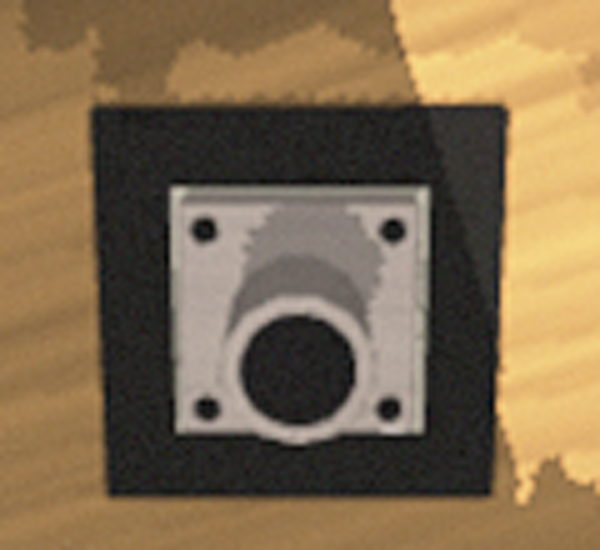

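```bash
python3 -m handwheel '[{"ax":0,"ay":0,"az":-38.8,"dx":0.151,"dy":0.131,"dz":0.005,"hand":0.085},{"ax":0,"ay":0,"az":-38.8,"dx":0.151,"dy":0.131,"dz":0.005,"hand":0.085},{"ax":0,"ay":0,"az":-38.8,"dx":0.151,"dy":0.131,"dz":0.005,"hand":0.085},{"ax":0,"ay":0,"az":-38.8,"dx":0.151,"dy":0.131,"dz":0.005,"hand":0.085},{"ax":0,"ay":0,"az":-38.8,"dx":0.151,"dy":0.131,"dz":0.005,"hand":0.085},{"ax":0,"ay":0,"az":-38.8,"dx":0.151,"dy":0.131,"dz":0.01,"hand":0.085},{"ax":0,"ay":0,"az":-38.8,"dx":0.151,"dy":0.131,"dz":0.01,"hand":0.085},{"ax":0,"ay":0,"az":-38.8,"dx":0.151,"dy":0.131,"dz":0.01,"hand":0.085},{"ax":0,"ay":0,"az":-38.8,"dx":0.151,"dy":0.131,"dz":0.01,"hand":0.085}]';python3 - <<'E'
from h import *
import pickle
s=robot.get_state();im=vision.capture("wrist")[:,:,::-1];pickle.dump((s,im),open("w11.pkl","wb"))
go(363.7,258.8,130,200)
crop(im,205,120,100,90,6,"pics/w11c.png")
E
```

```text
clock: 21.65
tcp_pos: [363.4, 257.8, 129.4]
tcp_rot: [0.539, -3.094, 0.0]
force: [0.0, -0.7, 0.1]
gripper_width: 85.3
clock 21.7 pos [363.4 257.8 129.5] yaw -160.2 w 85.0 F [ 0.2 -0.   0.1]
d [-0.0006  0.0008 -0.0005] a [-0.  -0.  -0.2] rows~ 0.0
```

View pics/w11c.png

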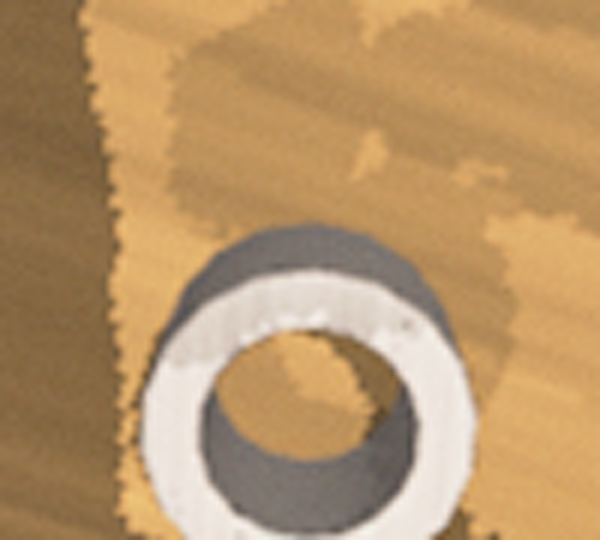

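Run:
```python
from h import *
import pickle
s,im=pickle.load(open("w11.pkl","rb"));c=cam("wrist",s)
k=lambda x,y:(205+(x+.5)/6-.5,120+(y+.5)/6-.5)
p=p2w(c,*k(308.5,432),40);print(p)
go(p[0],p[1],5,199.8)
```

```text
[362.71889367 258.22472782  40.        ]
clock 21.7 pos [363.4 257.8 129.5] yaw -160.2 w 85.0 F [ 0.2 -0.   0.1]
d [0.0005 0.0006 0.1245] a [-0. -0. -0.] rows~ 2.5
```

```bash
python3 -m handwheel '[{"ax":0,"ay":0,"az":0,"dx":0.0005,"dy":0.0006,"dz":0.05,"hand":0.085},{"ax":0,"ay":0,"az":0,"dx":0.0005,"dy":0.0006,"dz":0.09,"hand":0.085},{"ax":0,"ay":0,"az":0,"dx":0.0005,"dy":0.0006,"dz":0.115,"hand":0.075},{"ax":0,"ay":0,"az":0,"dx":0.0005,"dy":0.0006,"dz":0.124,"hand":0.07},{"ax":0,"ay":0,"az":0,"dx":0.0005,"dy":0.0006,"dz":0.124,"hand":0.065},{"ax":0,"ay":0,"az":0,"dx":0.0005,"dy":0.0006,"dz":0.124,"hand":0.057},{"ax":0,"ay":0,"az":0,"dx":0.0005,"dy":0.0006,"dz":0.124,"hand":0.05},{"ax":0,"ay":0,"az":0,"dx":0.0005,"dy":0.0006,"dz":0.124,"hand":0.042},{"ax":0,"ay":0,"az":0,"dx":0.0005,"dy":0.0006,"dz":0.124,"hand":0.042},{"ax":0,"ay":0,"az":0,"dx":0.0005,"dy":0.0006,"dz":0.124,"hand":0.042},{"ax":0,"ay":0,"az":0,"dx":0.0005,"dy":0.0006,"dz":0.124,"hand":0.042}]' 40; python3 -c "
from h import *
go(562,358,130,200)"
```

```text
clock: 22.8
tcp_pos: [363.2, 259.4, 7.3]
tcp_rot: [-0.544, 3.091, 0.001]
force: [-0.3, -1.4, 5.4]
gripper_width: 49.5
clock 22.8 pos [363.2 259.4   7.3] yaw -160.0 w 49.5 F [-0.3 -1.4  5.4]
d [-0.2209  0.0248 -0.1221] a [-0.   0.2 -0. ] rows~ 5.1
```

```bash
python3 -m handwheel '[{"ax":0,"ay":0,"az":0,"dx":0,"dy":0,"dz":-0.015,"hand":0.042},{"ax":0,"ay":0,"az":0,"dx":0,"dy":0,"dz":-0.05,"hand":0.042},{"ax":0,"ay":0,"az":0,"dx":0,"dy":0,"dz":-0.1,"hand":0.042},{"ax":0,"ay":0,"az":0,"dx":-0.221,"dy":0.025,"dz":-0.124,"hand":0.042},{"ax":0,"ay":0,"az":0,"dx":-0.221,"dy":0.025,"dz":-0.124,"hand":0.042},{"ax":0,"ay":0,"az":0,"dx":-0.221,"dy":0.025,"dz":-0.124,"hand":0.042},{"ax":0,"ay":0,"az":0,"dx":-0.221,"dy":0.025,"dz":-0.124,"hand":0.042},{"ax":0,"ay":0,"az":0,"dx":-0.221,"dy":0.025,"dz":-0.124,"hand":0.042},{"ax":0,"ay":0,"az":0,"dx":-0.221,"dy":0.025,"dz":-0.124,"hand":0.042},{"ax":0,"ay":0,"az":0,"dx":-0.221,"dy":0.025,"dz":-0.124,"hand":0.042},{"ax":0,"ay":0,"az":0,"dx":-0.221,"dy":0.025,"dz":-0.124,"hand":0.042},{"ax":0,"ay":0,"az":0,"dx":-0.221,"dy":0.025,"dz":-0.124,"hand":0.042}]';python3 - <<'E'
from h import *
import pickle
s=robot.get_state();im=vision.capture("wrist")[:,:,::-1];pickle.dump((s,im),open("w12.pkl","wb"))
go(562,358,130,200)
crop(im,190,130,130,120,5,"pics/w12c.png")
E
```

```text
clock: 24.0
tcp_pos: [560.5, 357.7, 130.4]
tcp_rot: [-0.545, 3.094, 0.0]
force: [-0.9, 0.2, 0.1]
gripper_width: 49.6
clock 24.1 pos [560.6 357.8 130.4] yaw -160.0 w 49.7 F [-0.3  0.8 -0.4]
d [-0.0014 -0.0002  0.0004] a [ 0.  0. -0.] rows~ 0.0
```

View pics/w12c.png

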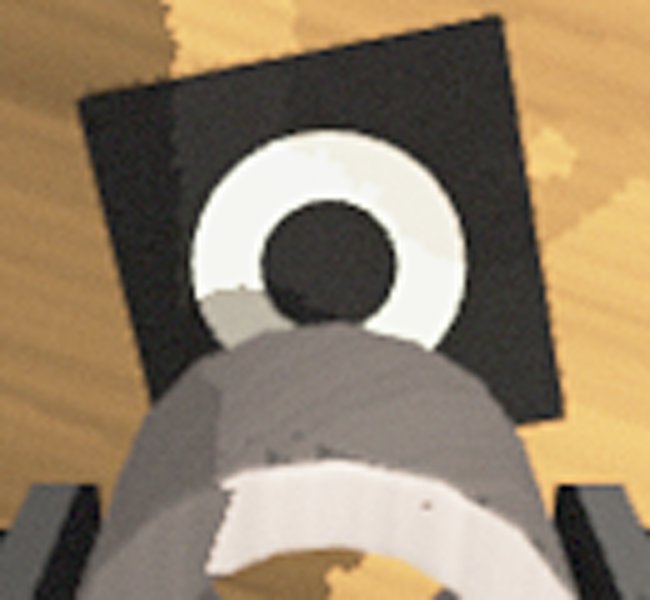

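Run:
```python
from h import *
import pickle
s,im=pickle.load(open("w12.pkl","rb"));c=cam("wrist",s)
k=lambda x,y:(190+(x+.5)/5-.5,130+(y+.5)/5-.5)
A=R.from_rotvec(s["tcp_rot"]).as_matrix();t=s["tcp_pos"]
for x,y,r in [(329,130,27),(329,199,14),(329,263,0)]:
    print("ring",(A.T@(p2w(c,*k(x,y),6)-t)-[r,0,0]).round(2))
for x,y,z in [(335,322,0),(335,461,40)]:
    print("collar",(A.T@(p2w(c,*k(x,y),t[2]-7.3+z)-t)-[25,0,0]).round(2))
```

```text
ring [-8.6000e-01  1.2000e-01  1.2436e+02]
ring [ -1.55   0.15 124.36]
ring [ -0.61   0.18 124.36]
collar [-0.62  0.6   7.29]
collar [ -0.38   0.36 -32.71]
```

```bash
python3 -m handwheel '[{"ax":0,"ay":0,"az":0,"dx":-0.0006,"dy":0.0,"dz":0.05,"hand":0.042},{"ax":0,"ay":0,"az":0,"dx":-0.0006,"dy":0.0,"dz":0.09,"hand":0.042},{"ax":0,"ay":0,"az":0,"dx":-0.0006,"dy":0.0,"dz":0.107,"hand":0.042},{"ax":0,"ay":0,"az":0,"dx":-0.0006,"dy":0.0,"dz":0.111,"hand":0.042},{"ax":0,"ay":0,"az":0,"dx":-0.0006,"dy":0.0,"dz":0.113,"hand":0.042},{"ax":0,"ay":0,"az":0,"dx":-0.0006,"dy":0.0,"dz":0.113,"hand":0.042},{"ax":0,"ay":0,"az":0,"dx":-0.0006,"dy":0.0,"dz":0.113,"hand":0.042},{"ax":0,"ay":0,"az":0,"dx":-0.0006,"dy":0.0,"dz":0.113,"hand":0.042}]'; python3 -c "
from h import *
go(561.1,358,13.3,200)"
```

```text
clock: 24.85
tcp_pos: [562.4, 358.5, 17.9]
tcp_rot: [-0.544, 3.092, 0.001]
force: [0.1, 0.3, -0.7]
gripper_width: 49.1
clock 24.9 pos [562.4 358.5  17.9] yaw -160.0 w 49.1 F [ 0.1  0.3 -0.7]
d [0.0014 0.     0.0046] a [ 0.   0.1 -0. ] rows~ 0.1
```

```bash
python3 -m handwheel '[{"ax":0,"ay":0,"az":0,"dx":0,"dy":0,"dz":0.0015,"hand":0.042},{"ax":0,"ay":0,"az":0,"dx":0,"dy":0,"dz":0.0025,"hand":0.042},{"ax":0,"ay":0,"az":0,"dx":0,"dy":0,"dz":0.003,"hand":0.042},{"ax":0,"ay":0,"az":0,"dx":0,"dy":0,"dz":0.003,"hand":0.042}]'; python3 -c "
from h import *
go(561.1,358,13.3,200)"
```

```text
clock: 25.25
tcp_pos: [561.8, 358.2, 13.5]
tcp_rot: [0.545, -3.094, 0.0]
force: [-0.3, -0.2, -0.9]
gripper_width: 49.4
clock 25.2 pos [561.8 358.2  13.5] yaw -160.0 w 49.4 F [-0.3 -0.2 -0.9]
d [0.0007 0.0001 0.0002] a [-0. -0. -0.] rows~ 0.0
```

```bash
python3 -m handwheel '[{"ax":0,"ay":0,"az":0,"dx":0.0004,"dy":0,"dz":0.0005,"hand":0.042},{"ax":0,"ay":0,"az":0,"dx":0.0004,"dy":0,"dz":0.001,"hand":0.042},{"ax":0,"ay":0,"az":0,"dx":0.0004,"dy":0,"dz":0.001,"hand":0.042}]'
```

```text
clock: 25.55
tcp_pos: [561.8, 358.1, 13.3]
tcp_rot: [-0.544, 3.093, 0.0]
force: [-1.2, -0.6, 3.8]
gripper_width: 49.4
```

Contact (3.8 N plus the weight). Press slightly and release.

```bash
python3 -m handwheel '[{"ax":0,"ay":0,"az":0,"dx":0,"dy":0,"dz":0.0003,"hand":0.042},{"ax":0,"ay":0,"az":0,"dx":0,"dy":0,"dz":0,"hand":0.051},{"ax":0,"ay":0,"az":0,"dx":0,"dy":0,"dz":0,"hand":0.054},{"ax":0,"ay":0,"az":0,"dx":0,"dy":0,"dz":0,"hand":0.06},{"ax":0,"ay":0,"az":0,"dx":0,"dy":0,"dz":0,"hand":0.07},{"ax":0,"ay":0,"az":0,"dx":0,"dy":0,"dz":0,"hand":0.075},{"ax":0,"ay":0,"az":0,"dx":0,"dy":0,"dz":-0.02,"hand":0.075},{"ax":0,"ay":0,"az":0,"dx":0,"dy":0,"dz":-0.06,"hand":0.08},{"ax":0,"ay":0,"az":0,"dx":0,"dy":0,"dz":-0.11,"hand":0.085},{"ax":0,"ay":0,"az":0,"dx":0,"dy":0,"dz":-0.13,"hand":0.085},{"ax":0,"ay":0,"az":0,"dx":0,"dy":0,"dz":-0.13,"hand":0.085},{"ax":0,"ay":0,"az":0,"dx":0,"dy":0,"dz":-0.13,"hand":0.085}]';python3 - <<'E'
from h import *
import pickle
s=robot.get_state();im=vision.capture("wrist")[:,:,::-1];pickle.dump((s,im),open("w13.pkl","wb"))
go(562,358,130,200)
crop(im,195,105,120,115,5,"pics/w13c.png")
E
```

```text
clock: 26.75
tcp_pos: [561.4, 358.0, 142.4]
tcp_rot: [-0.544, 3.094, 0.0]
force: [-0.2, -0.5, -0.9]
gripper_width: 85.1
clock 26.8 pos [561.  357.8 141.5] yaw -160.0 w 85.3 F [-0.5  0.1 -0.5]
d [-0.001  -0.0001  0.0115] a [-0.  -0.1 -0. ] rows~ 0.2
```

View pics/w13c.png

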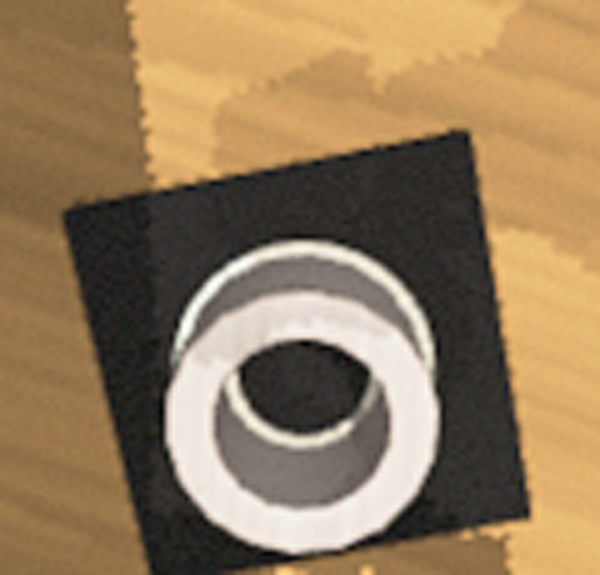

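```bash
python3 -m handwheel '[{"ax":0,"ay":0,"az":0,"dx":0,"dy":0,"dz":-0.09,"hand":0.085},{"ax":0,"ay":0,"az":0,"dx":0,"dy":0,"dz":-0.09,"hand":0.085},{"ax":0,"ay":0,"az":0,"dx":0.15,"dy":0,"dz":-0.09,"hand":0.085},{"ax":0,"ay":0,"az":0,"dx":0.15,"dy":0.15,"dz":-0.09,"hand":0.085},{"ax":0,"ay":0,"az":0,"dx":0.15,"dy":0.15,"dz":-0.09,"hand":0.085},{"ax":0,"ay":0,"az":0,"dx":0.15,"dy":0.15,"dz":-0.09,"hand":0.085},{"ax":0,"ay":0,"az":0,"dx":0.15,"dy":0.15,"dz":-0.09,"hand":0.085},{"ax":0,"ay":0,"az":0,"dx":0.15,"dy":0.15,"dz":-0.09,"hand":0.085},{"ax":0,"ay":0,"az":0,"dx":0.15,"dy":0.15,"dz":-0.09,"hand":0.085},{"ax":0,"ay":0,"az":0,"dx":0.15,"dy":0.15,"dz":-0.09,"hand":0.085}]';python3 - <<'E'
from h import *
for n in ["top","scene"]:
    im=vision.capture(n)[:,:,::-1]
    crop(im,100,100,300,170,2.6,f"pics/{n}9.png") if n=="top" else crop(im,110,100,320,190,2.5,f"pics/{n}9.png")
E
```

```text
clock: 27.8
tcp_pos: [369.7, 447.3, 231.6]
tcp_rot: [0.543, -3.093, 0.002]
force: [0.4, 0.1, -0.3]
gripper_width: 85.2
```

View pics/top9.png

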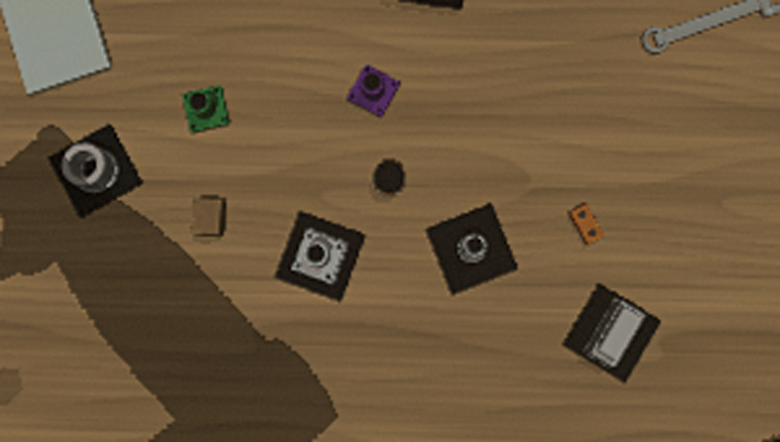

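View pics/scene9.png

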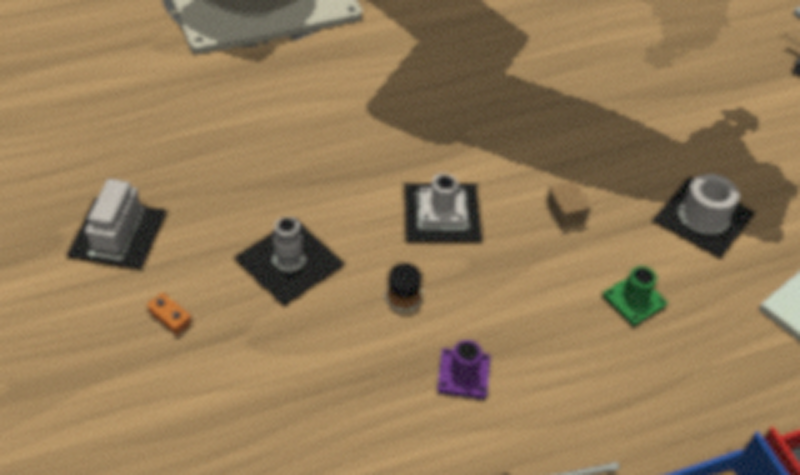

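```bash
python3 -c "
from workcell import robot
print(robot.close_job())"
```

```text
the job is handed in; nothing more can be done
None
```

All four parts stand upright on their own pads, and the job was handed in at about 28 s. The order was hood, plug, socket, collar. Each was lowered until the wrist felt the pad (about 4 to 12 N) before I let go.

Wrist close-ups, taken after each release:

| Part | Offset from outline centre | Turn |
|---|---|---|
| Plug | not measured; the visible white rim looks even | round |
| Socket | not measured; the visible white rim looks even | edges look parallel to the outline |
| Hood | about 0.7 mm sideways by the margins, but about 1.1 mm lengthwise by the pose fit; the two disagree | roughly 0.5° |
| Collar | about 1 mm outward, away from the robot | round |

I left the hood and collar as they were, because nudging them seemed riskier than the small offset.

The plug had to be gripped twice: the first grip sat near its shoulder, so I opened and took it again lower down before lifting.

In the last top and scene pictures the four parts are standing. The jar is where it was to within a pixel, and the green and purple look-alikes look undisturbed. The open gripper was clear of everything.

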